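Hang the stained slides to dry and set out their boxes

TASK

The stained slides are ready to dry: carry each slide carrier across from the staining stand (the one with the trough) and hang it by its bail on a free hook of the drying stand, keeping it level and without setting it down on the way. Also seat each blue slide box flat and square in a pocket of its own in the grey box tray, ready to take the dried slides. There are two carriers and two or three boxes; leave the timer and the specimen pot where they stand.

Things in the scene. Friction and masses are not known exactly. Their poses are not given: they have to be found in the camera images.
- carrier_a: slide carrier: open grey rack of glass slides 50 x 88 x 48 mm under a steel wire bail, with a flat upright grip plate on top; 172 mm tall, 0.16 kg. Origin: centre of the rack's underside; z up, y along the 88 mm. Starts hanging level on a staining hook, axes as that stand's, underside 75 mm up; swings if touched. Grip plate: z = 120 to 172 mm, 10 mm thick in x, 30 mm wide in y.
- carrier_b: slide carrier: open grey rack of glass slides 50 x 88 x 48 mm under a steel wire bail, with a flat upright grip plate on top; 172 mm tall, 0.16 kg. Origin: centre of the rack's underside; z up, y along the 88 mm. Starts hanging level on a staining hook, axes as that stand's, underside 75 mm up; swings if touched. Grip plate: z = 120 to 172 mm, 10 mm thick in x, 30 mm wide in y.
- carrier_a_bar (a point): middle of the underside of this carrier's bail bar, 115 mm above its origin: the point that rests on a hook. Steel wire 6 mm thick: uprights at y = +-41.5 mm to z = 104 mm, then sloping in to the level bar, 56 mm long. Raise it 13 mm (25 is easy) to pass a hook's front edge, then move along the stand's -x. Fingers closing on the plate along x clear the hook if their tips stay above z = 130 mm in the carrier's frame.
- carrier_b_bar (a point): middle of the underside of this carrier's bail bar, 115 mm above its origin: the point that rests on a hook. Steel wire 6 mm thick: uprights at y = +-41.5 mm to z = 104 mm, then sloping in to the level bar, 56 mm long. Raise it 13 mm (25 is easy) to pass a hook's front edge, then move along the stand's -x. Fingers closing on the plate along x clear the hook if their tips stay above z = 130 mm in the carrier's frame.
- stain_stand: staining stand, fixed, the one with a steel trough (85 x 205 mm, rim 46 mm high) on its base. Base 120 x 230 x 8 mm (x, y), two posts and a rail, top 201 mm, at x = +47 mm; two strap hooks at y = +-55 mm whose lowest points lie at x = -15 mm and whose ends point to -x, roughly to the robot. Origin: centre of the base's underside, z up.
- dry_stand: drying stand, fixed, with only flat white ribs (top 12 mm high) on its base; its hooks are empty at the start. Base 120 x 230 x 8 mm (x, y), two posts and a rail, top 201 mm, at x = +47 mm; two strap hooks at y = +-55 mm whose lowest points lie at x = -15 mm and whose ends point to -x, roughly to the robot. Origin: centre of the base's underside, z up.
- box_tray: fixed grey box tray, 160 x 200 x 16 mm (x, y, z), with three rectangular pockets side by side, 68 mm apart in y, long sides along x. Origin: centre of its underside; z up.
- timer: bystander: bench timer, 24 x 66 x 66 mm, standing behind the glass screen at the left; origin at its underside
- pot: bystander: specimen pot with yellow cap, 51 mm across, 62 mm tall, at the right end of the work; origin at its underside
- glass_screen: fixed clear glass pane standing on the worktop at the left of the work, solid: 6 mm thick (y), 1.45 m tall, from x = -285 to +287 mm of this point, in a floor channel 15 mm wide and 14 mm high. Origin: middle of its foot. The arm starts left of its front edge and must come round that edge to the work.
- centrifuge: fixed bench centrifuge behind the work, 198 x 179 x 155 mm; origin: centre of its underside
- microscope: fixed microscope behind the right of the work, 251 x 180 x 389 mm; origin: centre of its underside
- stain_stand_hook0 (a point): lowest point on top of the staining stand's hook at its +y side, 190 mm above the worktop; axes as the stand's. The hook is a steel strap 24 mm wide (in y) and 3 mm thick, bent to a shallow V in the x-z plane: 30 degree flanks rise from this point to -x and +x; the free front edge is 20 mm out along -x and 11 mm up, and behind, from 11 mm up, the strap runs level to the rail.
- dry_stand_hook0 (a point): lowest point on top of the drying stand's hook at its +y side, 190 mm above the worktop; axes as the stand's. The hook is a steel strap 24 mm wide (in y) and 3 mm thick, bent to a shallow V in the x-z plane: 30 degree flanks rise from this point to -x and +x; the free front edge is 20 mm out along -x and 11 mm up, and behind, from 11 mm up, the strap runs level to the rail.
- stain_stand_hook1 (a point): lowest point on top of the staining stand's hook at its -y side, 190 mm above the worktop; axes as the stand's. The hook is a steel strap 24 mm wide (in y) and 3 mm thick, bent to a shallow V in the x-z plane: 30 degree flanks rise from this point to -x and +x; the free front edge is 20 mm out along -x and 11 mm up, and behind, from 11 mm up, the strap runs level to the rail.
- dry_stand_hook1 (a point): lowest point on top of the drying stand's hook at its -y side, 190 mm above the worktop; axes as the stand's. The hook is a steel strap 24 mm wide (in y) and 3 mm thick, bent to a shallow V in the x-z plane: 30 degree flanks rise from this point to -x and +x; the free front edge is 20 mm out along -x and 11 mm up, and behind, from 11 mm up, the strap runs level to the rail.
- box_0: blue lidded slide box, 130 x 42 x 32 mm, 0.09 kg, lid fixed shut. Origin: centre of its underside; x along its 130 mm, z up. Starts lying flat on the worktop, lengthwise ahead of the robot. May be absent.
- pocket0 (a point): centre of the floor of a pocket of the box tray, 6 mm above the worktop; x along the pocket's length, z up. Pocket 135 x 47 mm, 10 mm deep, with 2 mm chamfered edges.
- box_1: blue lidded slide box, 130 x 42 x 32 mm, 0.09 kg, lid fixed shut. Origin: centre of its underside; x along its 130 mm, z up. Starts lying flat on the worktop, lengthwise ahead of the robot. May be absent.
- pocket1 (a point): centre of the floor of a pocket of the box tray, 6 mm above the worktop; x along the pocket's length, z up. Pocket 135 x 47 mm, 10 mm deep, with 2 mm chamfered edges.
- box_2: blue lidded slide box, 130 x 42 x 32 mm, 0.09 kg, lid fixed shut. Origin: centre of its underside; x along its 130 mm, z up. Starts lying flat on the worktop, lengthwise ahead of the robot. May be absent.
- pocket2 (a point): centre of the floor of a pocket of the box tray, 6 mm above the worktop; x along the pocket's length, z up. Pocket 135 x 47 mm, 10 mm deep, with 2 mm chamfered edges.
There are look-alikes about, which are no part of the job. What is shaped like the box_1 but turquoise is not meant.

How it is judged:
By the outcome, as a careful person would: the job done as asked, in the order asked, and still so for the second after the job is handed in, with the robot touching nothing.
Of box_0, box_1, box_2 only 2 to 3 are there at a start; the rules pass over those that are not, and their reading is None.
At some moment in a run one of box_0, box_1, box_2 may be knocked a few centimetres aside while the robot is not near it.
It also fails if it takes over 210 s, if anything falls off the work surface, if the arm or the gripper's body presses on something with over 40 N, if the wrist force passes 120 N, or if a joint passes its speed limit or range.

ROBOT

A 7-joint arm with a two-finger parallel gripper is mounted at the origin on a cart in front of the work surface, level with it; the furniture and walls round the work are solid. World frame = base frame: x ahead of the robot, y to its left, z up, the work surface at z = 0. Lengths are in m, angles in degrees, forces in N, time in s.
With the tool pointing down it reaches from about 0.425 to 0.875 m from the base axis. Payload 4.7 kg.
Tool frame: the origin (TCP) lies midway between the tips of the shut fingers; the grasp point (between the pads) lies 19 mm behind it; z points along the fingers, x is the direction in which the jaws open and shut, and the axes are right-handed (so a half turn about z gives the same grasp; the last joint's range is limited). The gripper opens to 87 mm and grips with 3 to 60 N. Pads are 19 mm wide; open, the fingers measure 117 mm over their backs; the gripper's body (75 mm by 190 mm) begins 51 mm behind the grasp point.
Start: joints at [69.62, 18.392, -4.016, 83.108, 1.295, 78.541, -3.26], TCP at [0.235, -0.606, 0.187] pointing down, gripper open.
Joint ranges: [-163.93, 163.93], [-17.29, 119.83], [-79.2, 71.16], [3.27, 140.29], [-89.18, 269.18], [5.43, 117.66], [-154.24, 154.24]. Speed limits (degrees/s): [147.25, 147.25, 180, 180, 180, 180, 180].

INTERFACE

Orientations are given as [roll, pitch, yaw] about the fixed x, y, z axes, in that order (R = Rz(yaw) Ry(pitch) Rx(roll)).
In Python, from cell import env gives the robot as it stands.
- The arm moves only by the tool carry_out, never from a script. Its argument "plan" is a list of rows, each an object with "grip": the closure, from 0 (fully open) to 1 (shut); "dp": the shift along the tool's x, y, z in m, a list of three; "rotation": the turn, a rotation vector about the tool's x, y, z in degrees, a list of three. In form: [{"grip": grip, "dp": [dx, dy, dz], "rotation": [wx, wy, wz]}, ...]. A call has 1 to 8 rows; each row shifts and turns the pose as measured when the row begins, along the tool's axes as they then stand; what a row does not reach is not made up. A row lasts 1/12 s, in which the tool goes at most 41.7 mm and 7.16 degrees, less where a joint would pass 70% of its speed; a pose out of reach is approached as far as the arm can. A call is refused whole if a number of a shift passes 0.0417 or a number of a turn 7.16, either way. A call with a gripper value outside its range is refused whole. The fingers move at their own pace and stop on an object; "force" is the grip in N (left out, the last holds). Time passes only in rows, so rows that do not move let the fingers close. It gives the time, the measured TCP pose, the force and the opening at its end, in the units of the state.
- env.get_obs(): the state, without advancing time (a new reading comes with each control period).
- env.read_camera(name): name is "scene" or "top" or "wrist"; returns the picture (400x640x3 uint8, red, green, blue); there is no depth.
- env.camera_params(name): a dict with "fx", "fy", "cx", "cy" (pixels), "k1" (the pictures are not rectified: a ray, as slopes to the right and down, at radius r is drawn at 1 + k1 r^2 times it, then the intrinsics apply), "R" (3x3) and "t" (3): a world point X has camera coordinates R X + t. Camera axes: x right, y down, z forward; pixel columns grow to the right and rows downward; lengths in m; the calibration is good to about 2 mm. A picture is of the moment at which its call begins: read the wrist's pose just before it. camera_params takes no time and is no camera call; for the wrist camera it gives the pose at the moment of the call.
- env.sign_off(): hands the job in, once; it reports no verdict.
The state is a dict: "time_s": time; "qpos": joint angles; "joint_velocities": joint speeds; "effort": joint torques, N m; "tool_pos": TCP position; "tool_rot": TCP orientation; "force": force on the tool from outside, world axes, zero at the start; "wrist_torque": the same for the moment, N m; "grip_width": finger opening in m.
Only numpy, scipy, OpenCV 4.12 (cv2) and the standard library are available. Lean on these libraries where they do the work, as an engineer would, in place of code of your own. Each camera call takes 0.05 s, during which the arm holds its last target. There are 200 camera calls.

## Working session

There is one attempt and no reset: what is moved stays moved. The work goes in short steps, Python scripts to look and compute and a tool call to move; the robot and the scene stay as the last step left them, time stands still between calls to the robot, and variables do not carry over. Pictures are saved under pics/ and viewed, about 12 in all and at most 16, crops included, and the job is handed in when it is done.

Besides the shell and the picture viewer there is one more tool, called after "Request:" in YAML: its name, and indented under it one key for each argument. carry_out: Moves the arm, as the interface text tells. Its arguments: {"type":"object","properties":{"plan":{"type":"array","items":{"type":"object","properties":{"grip":{"type":"number"},"dp":{"type":"array","items":{"type":"number"}},"rotation":{"type":"array","items":{"type":"number"}}}}},"force":{"type":"number"}},"required":["plan"]}

```bash
ls; mkdir -p pics; python3 - <<'E'
from cell import env
import cv2,numpy as np
o=env.get_obs();print({k:np.round(v,3).tolist() for k,v in o.items()})
for n in("scene","top"):
    p=env.camera_params(n);print(n,{k:np.round(v,4).tolist() for k,v in p.items()})
    cv2.imwrite(f"pics/{n}0.png",env.read_camera(n)[:,:,::-1])
E
```

```text
pics
{'time_s': 0.0, 'qpos': [69.62, 18.44, -4.017, 83.174, 1.295, 78.539, -3.261], 'joint_velocities': [0.125, -0.014, 0.042, 0.057, -0.019, -0.079, -0.083], 'effort': [-0.0, -49.128, -0.403, -31.252, -0.064, 0.044, 0.0], 'tool_pos': [0.235, -0.606, 0.186], 'tool_rot': [179.994, 0.108, -68.81], 'force': [-0.511, -0.108, 0.756], 'wrist_torque': [-0.024, -0.008, -0.01], 'grip_width': 0.087}
scene {'fx': 421.9297, 'fy': 421.9297, 'cx': 320.3219, 'cy': 203.026, 'k1': -0.0708, 'R': [[-0.5369, -0.8437, 0.0021], [-0.571, 0.3616, -0.737], [0.621, -0.3969, -0.6759]], 't': [0.249, 0.453, 1.3887]}
top {'fx': 366.128, 'fy': 366.128, 'cx': 323.6434, 'cy': 193.3369, 'k1': -0.0331, 'R': [[-0.0212, -0.9996, 0.0185], [-0.9947, 0.0192, -0.1009], [0.1005, -0.0205, -0.9947]], 't': [-0.0837, 0.6125, 1.2153]}
```

View pics/scene0.png

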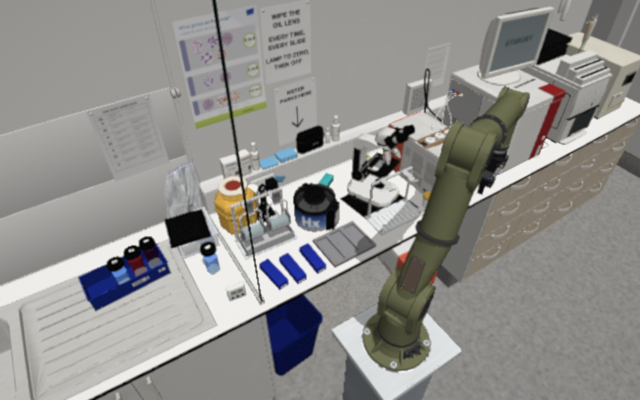

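View pics/top0.png

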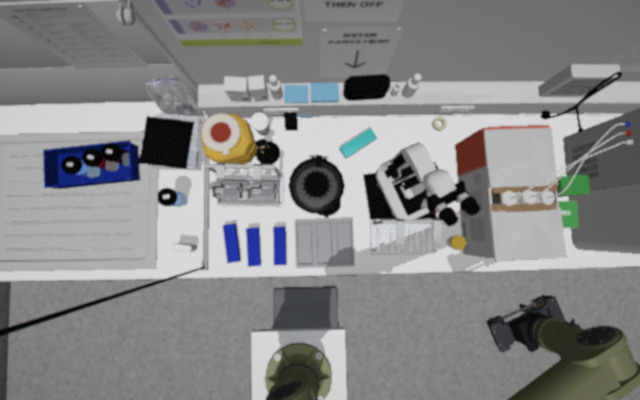

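```bash
cat > h.py <<'E'
from cell import env
import cv2,numpy as np
def prm(n): return {k:np.array(v,float) for k,v in env.camera_params(n).items()}
def rays(p,uv):
    uv=np.atleast_2d(np.array(uv,float)); K=np.array([[p['fx'],0,p['cx']],[0,p['fy'],p['cy']],[0,0,1]])
    n=cv2.undistortPoints(uv[:,None,:],K,np.array([p['k1'],0,0,0.]))[:,0]
    d=np.c_[n,np.ones(len(n))]@p['R']; return -p['R'].T@p['t'],d
def onz(p,uv,z):
    c,d=rays(p,uv); return c+d*((z-c[2])/d[:,2])[:,None]
def proj(p,X):
    X=np.atleast_2d(X)@p['R'].T+p['t']; s=X[:,:2]/X[:,2:]
    s=s*(1+p['k1']*(s**2).sum(1,keepdims=True)); return s*[p['fx'],p['fy']]+[p['cx'],p['cy']]
def tri(p1,a,p2,b):
    c1,d1=rays(p1,a);c2,d2=rays(p2,b); out=[]
    for x,y in zip(d1,d2):
        s=np.linalg.lstsq(np.c_[x,-y],c2-c1,rcond=None)[0]; q1=c1+s[0]*x;q2=c2+s[1]*y; out.append(np.r_[(q1+q2)/2,np.linalg.norm(q1-q2)])
    return np.array(out)
def rect(im,lo,hi,amin):
    m=cv2.inRange(cv2.cvtColor(im,cv2.COLOR_RGB2HSV),np.array(lo),np.array(hi))
    cs=cv2.findContours(m,cv2.RETR_EXTERNAL,cv2.CHAIN_APPROX_NONE)[0]
    return [cv2.minAreaRect(c) for c in cs if cv2.contourArea(c)>amin]
def st():
    o=env.get_obs(); print('t',round(o['time_s'],2),'pos',np.round(o['tool_pos'],4),'rot',np.round(o['tool_rot'],2),'q',np.round(o['qpos'],1),'F',np.round(o['force'],1),'w',round(o['grip_width'],4)); return o
def save(n,im,crop=None,s=1):
    if crop: u0,v0,u1,v1=crop; im=im[v0:v1,u0:u1]
    cv2.imwrite(f'pics/{n}.png',cv2.resize(im[:,:,::-1],None,fx=s,fy=s,interpolation=cv2.INTER_CUBIC))
E
python3 - <<'E'
from h import *
p=prm('top'); im=cv2.imread('pics/top0.png')[:,:,::-1]
save('c1',im,(200,130,480,275),2.85)
for n,uv in dict(stainbase_c=(247,190),tray=(325,242),dry=(405,238),pot=(457,242)).items(): print(n,onz(p,uv,0.01).round(3))
for r in rect(im,(105,150,60),(130,255,255),150): print(np.round(r[0],1),np.round(r[1],1),r[2],onz(p,r[0],0.03).round(3))
p=prm('wrist');print({k:v.round(4).tolist() for k,v in p.items()})
E
```

```text
stainbase_c [[0.63  0.168 0.01 ]]
tray [[ 0.445 -0.098  0.01 ]]
dry [[ 0.453 -0.374  0.01 ]]
pot [[ 0.435 -0.554  0.01 ]]
[253.2 246.5] [35.5 10.7] 87.1375961303711 [[0.436 0.144 0.03 ]]
[280.  245.5] [35. 10.] 90.0 [[0.438 0.054 0.03 ]]
[231.4 242.6] [35.9 11.3] 83.1572265625 [[0.45  0.217 0.03 ]]
[ 90.3 164.5] [38.  94.5] 83.8533706665039 [[0.726 0.706 0.03 ]]
{'fx': 284.0135, 'fy': 284.0135, 'cx': 323.5923, 'cy': 203.2134, 'k1': -0.0315, 'R': [[0.3609, -0.9326, -0.0019], [-0.9028, -0.3499, 0.2501], [-0.2339, -0.0885, -0.9682]], 't': [-0.6489, -0.0291, 0.3904]}
```

View pics/c1.png

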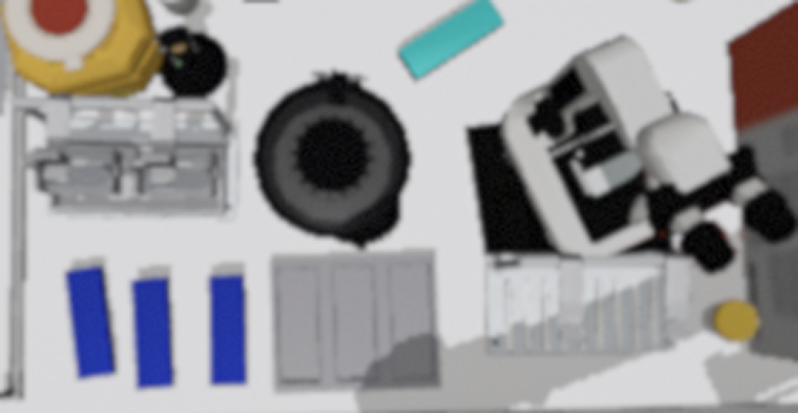

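```bash
cat >> h.py <<'E'
from scipy.spatial.transform import Rotation as Ro
def go(pos,yaw,n=None,rp=(180,0)):
    o=st(); p0=np.array(o['tool_pos']); R0=Ro.from_euler('xyz',o['tool_rot'],degrees=True)
    R1=Ro.from_euler('xyz',[rp[0],rp[1],yaw],degrees=True); w=(R0.inv()*R1).as_rotvec(); d=np.array(pos)-p0
    n=n or int(max(np.ceil(np.linalg.norm(d)/.040),np.ceil(np.degrees(np.linalg.norm(w))/7.1),1))
    print('n',n,'rot/row',np.degrees(w/n).round(2).tolist())
    dp=[(R0*Ro.from_rotvec(w*i/n)).inv().apply(d/n).round(4).tolist() for i in range(n)]
    print(dp[0] if np.linalg.norm(w)<.02 else dp)
def look(name,tag,view=False):
    p=prm(name); return p,env.read_camera(name)
E
python3 - <<'E'
from h import *
p=prm('wrist'); o=st(); C=-p['R'].T@p['t']; Rt=Ro.from_euler('xyz',o['tool_rot'],degrees=True).as_matrix()
print('cam in tool',(Rt.T@(C-o['tool_pos'])).round(4),(Rt.T@p['R'].T).round(3).tolist())
pt=prm('top');ps=prm('scene')
print(onz(pt,[(451,216),(460,202)],.3).round(3)); print('glass',onz(pt,[(205,270),(206,130)],0.014).round(3))
E
```

```text
t 0.1 pos [ 0.2347 -0.6056  0.1863] rot [ 1.7999e+02  1.0000e-01 -6.8810e+01] q [69.6 18.4 -4.  83.2  1.3 78.5 -3.3] F [-1.   0.4  0.2] w 0.0871
cam in tool [-1.000e-04 -6.920e-02 -1.977e-01] [[1.0, -0.0, -0.0], [0.001, 0.968, 0.25], [0.0, -0.25, 0.968]]
[[ 0.516 -0.431  0.3  ]
 [ 0.553 -0.457  0.3  ]]
glass [[0.36  0.31  0.014]
 [0.844 0.312 0.014]]
```

Request:
carry_out:
  plan:
    - {"grip":0,"dp":[0,0,-0.036],"rotation":[0,0,0]}
    - {"grip":0,"dp":[0,0,-0.036],"rotation":[0,0,0]}
    - {"grip":0,"dp":[0,0,-0.036],"rotation":[0,0,0]}
    - {"grip":0,"dp":[0,0,-0.036],"rotation":[0,0,0]}
    - {"grip":0,"dp":[0,0,-0.036],"rotation":[0,0,0]}
    - {"grip":0,"dp":[0,0,-0.036],"rotation":[0,0,0]}
    - {"grip":0,"dp":[0,0,-0.036],"rotation":[0,0,0]}

```text
time_s: 0.68
tool_pos: [0.2326, -0.6014, 0.4315]
tool_rot: [179.9, 1.9, -68.8]
force: [0.9, -0.8, -0.1]
grip_width: 0.0871
```

```bash
python3 - <<'E'
from h import *
go((0.36,-0.26,0.43),0)
E
```

```text
t 0.68 pos [ 0.2326 -0.6014  0.4315] rot [179.93   1.88 -68.81] q [ 68.5  20.9  -3.3  52.2   1.2 108.8  -3. ] F [ 0.9 -0.8 -0.1] w 0.0871
n 10 rot/row [-0.11, 0.17, -6.88]
[[-0.0272, -0.0242, 0.001], [-0.0241, -0.0273, 0.0009], [-0.0207, -0.03, 0.0008], [-0.0169, -0.0323, 0.0007], [-0.0129, -0.0341, 0.0005], [-0.0088, -0.0354, 0.0005], [-0.0045, -0.0362, 0.0004], [-0.0001, -0.0364, 0.0003], [0.0043, -0.0362, 0.0002], [0.0086, -0.0354, 0.0002]]
```

Request:
carry_out:
  plan:
    - {"grip":0,"dp":[-0.027,-0.024,0],"rotation":[0,0,-6.9]}
    - {"grip":0,"dp":[-0.024,-0.027,0],"rotation":[0,0,-6.9]}
    - {"grip":0,"dp":[-0.021,-0.03,0],"rotation":[0,0,-6.9]}
    - {"grip":0,"dp":[-0.017,-0.032,0],"rotation":[0,0,-6.9]}
    - {"grip":0,"dp":[-0.013,-0.034,0],"rotation":[0,0,-6.9]}
    - {"grip":0,"dp":[-0.009,-0.035,0],"rotation":[0,0,-6.9]}
    - {"grip":0,"dp":[-0.004,-0.036,0],"rotation":[0,0,-6.9]}
    - {"grip":0,"dp":[0,-0.036,0],"rotation":[0,0,-6.9]}

```text
time_s: 1.35
tool_pos: [0.3323, -0.3325, 0.4391]
tool_rot: [-179.2, 0.8, -12.3]
force: [0.7, -0.5, 0.0]
grip_width: 0.0872
```

```bash
python3 - <<'E'
from h import *
go((0.36,-0.26,0.43),0)
E
```

```text
t 1.35 pos [ 0.3323 -0.3325  0.4391] rot [-179.23    0.81  -12.33] q [ 59.6  -2.  -16.8  77.7  -0.8 105.3  30.2] F [ 0.7 -0.5  0. ] w 0.0872
n 2 rot/row [-0.43, 0.36, -6.17]
[[0.0058, -0.0383, 0.005], [0.0099, -0.0375, 0.0047]]
```

Request:
carry_out:
  plan:
    - {"grip":0,"dp":[0.006,-0.038,0.005],"rotation":[-0.4,0.4,-6.2]}
    - {"grip":0,"dp":[0.01,-0.038,0.005],"rotation":[-0.4,0.4,-6.2]}
    - {"grip":0,"dp":[0,0,0],"rotation":[0,0,0]}

```text
time_s: 1.6
tool_pos: [0.3639, -0.248, 0.4298]
tool_rot: [-180.0, -0.2, 1.6]
force: [0.4, -0.1, 1.2]
grip_width: 0.0869
```

```bash
python3 - <<'E'
from h import *
p=prm('wrist'); im=env.read_camera('wrist'); st(); save('w1',im,None,1.25)
np.save('w1.npy',np.r_[p['fx'],p['fy'],p['cx'],p['cy'],p['k1'],p['R'].ravel(),p['t']])
E
```

```text
t 1.65 pos [ 0.3624 -0.2518  0.4297] rot [ 1.7994e+02 -1.3000e-01  1.2000e+00] q [ 55.6  -7.  -21.   83.1  -2.6 103.3  35.4] F [ 0.1 -1.3  0.6] w 0.0868
```

View pics/w1.png

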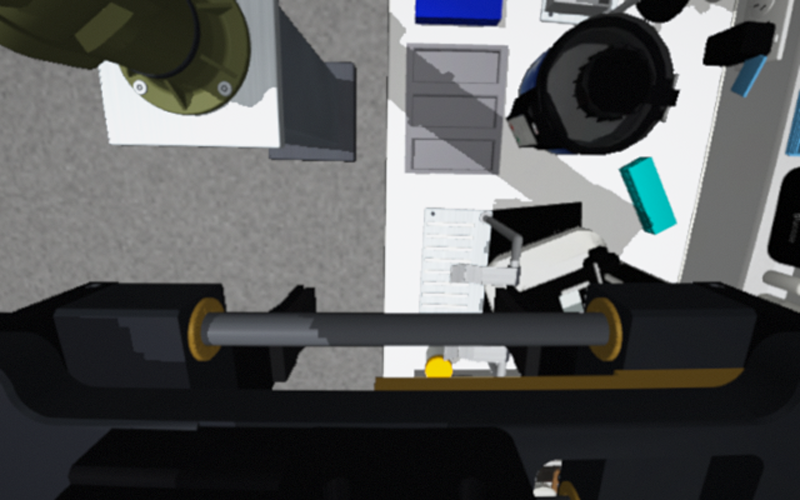

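```bash
python3 - <<'E'
from h import *
im=cv2.imread('pics/w1.png')[:,:,::-1]; im=cv2.resize(im,(640,400),interpolation=cv2.INTER_AREA)
save('c2',im,(318,155,428,240),7)
E
```

```text
(no output)
```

View pics/c2.png

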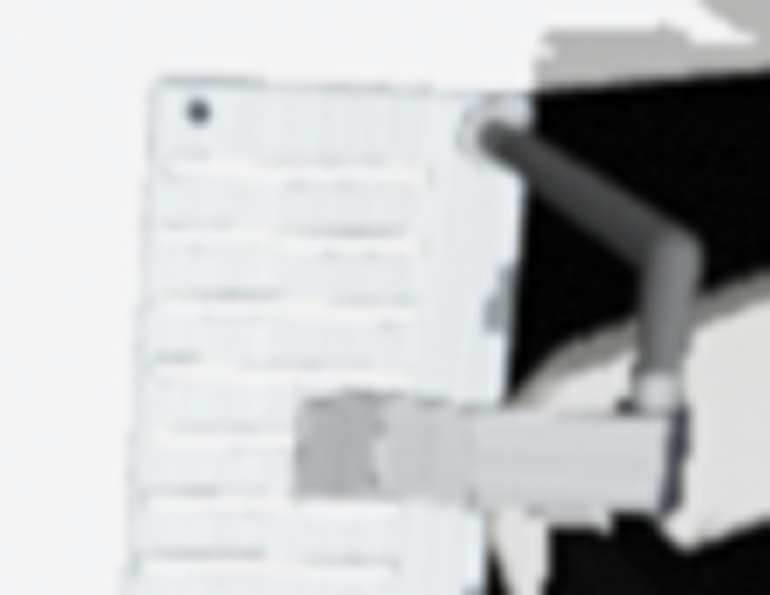

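```bash
python3 - <<'E'
from h import *
a=np.load('w1.npy');p=dict(zip(['fx','fy','cx','cy','k1'],a[:5]));p['R']=a[5:14].reshape(3,3);p['t']=a[14:]
f=lambda q,z:onz(p,np.array(q,float)/7+[318-.4,155-.4],z).round(4)
print('valley',f([(378,395),(378,497)],.19),'front',f([(298,398),(298,497)],.201),'backbend',f([(475,405),(475,505)],.201))
b=f([(155,80),(528,93),(125,595)],.008);print('base',b)
d=b[0]-b[2];print('yaw left edge',np.degrees(np.arctan2(-d[0],d[1])));d=b[1]-b[0];print('yaw top',np.degrees(np.arctan2(d[1],d[0])),np.hypot(*d[:2]))
pc=lambda q,z:onz(p,np.array(q,float)/1.25,z).round(4)
print('tray',pc([(407,45),(507,45),(405,173),(500,173)],.016))
print('shaft pot',pc([(438,368)],.062))
E
```

```text
valley [[ 0.4443 -0.3029  0.19  ]
 [ 0.446  -0.3275  0.19  ]] front [[ 0.4244 -0.3009  0.201 ]
 [ 0.4258 -0.3242  0.201 ]] backbend [[ 0.4642 -0.3015  0.201 ]
 [ 0.4661 -0.3251  0.201 ]]
base [[ 0.4016 -0.2541  0.008 ]
 [ 0.5185 -0.2548  0.008 ]
 [ 0.3989 -0.4256  0.008 ]]
yaw left edge -0.9019581667513767
yaw top -0.3430843995235462 0.11690209578959647
tray [[ 3.631e-01 -1.000e-04  1.600e-02]
 [ 5.195e-01  5.300e-03  1.600e-02]
 [ 3.656e-01 -1.960e-01  1.600e-02]
 [ 5.259e-01 -1.912e-01  1.600e-02]]
shaft pot [[ 0.4345 -0.535   0.062 ]]
```

```bash
python3 - <<'E'
from h import *
go((0.52,0.06,0.42),0)
save('c3',cv2.imread('pics/scene0.png')[:,:,::-1],(225,110,445,265),3.6)
E
```

```text
t 1.65 pos [ 0.3624 -0.2518  0.4297] rot [ 1.7994e+02 -1.3000e-01  1.2000e+00] q [ 55.6  -7.  -21.   83.1  -2.6 103.3  35.4] F [ 0.1 -1.3  0.6] w 0.0868
n 9 rot/row [0.01, -0.01, 0.13]
[[0.0182, -0.0343, 0.0011], [0.0182, -0.0343, 0.0011], [0.0181, -0.0344, 0.0011], [0.018, -0.0344, 0.0011], [0.0179, -0.0344, 0.0011], [0.0178, -0.0345, 0.0011], [0.0178, -0.0345, 0.0011], [0.0177, -0.0346, 0.0011], [0.0176, -0.0346, 0.0011]]
```

View pics/c3.png

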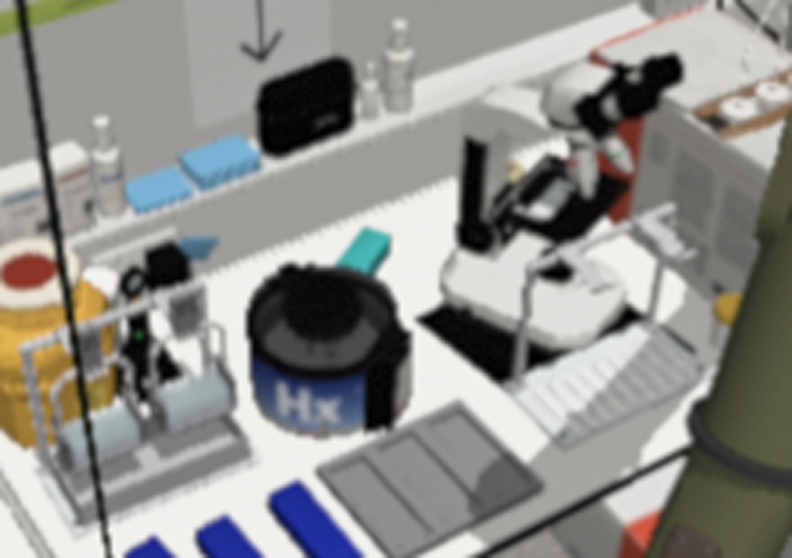

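Request:
carry_out:
  plan:
    - {"grip":0,"dp":[0.018,-0.035,0.001],"rotation":[0,0,0]}
    - {"grip":0,"dp":[0.018,-0.035,0.001],"rotation":[0,0,0]}
    - {"grip":0,"dp":[0.018,-0.035,0.001],"rotation":[0,0,0]}
    - {"grip":0,"dp":[0.018,-0.035,0.001],"rotation":[0,0,0]}
    - {"grip":0,"dp":[0.018,-0.035,0.001],"rotation":[0,0,0]}
    - {"grip":0,"dp":[0.018,-0.035,0.001],"rotation":[0,0,0]}
    - {"grip":0,"dp":[0.018,-0.035,0.001],"rotation":[0,0,0]}
    - {"grip":0,"dp":[0.018,-0.035,0.001],"rotation":[0,0,0]}

```text
time_s: 2.32
tool_pos: [0.5039, 0.0179, 0.4184]
tool_rot: [179.6, 0.0, -1.3]
force: [0.6, 0.6, 0.2]
grip_width: 0.0869
```

```bash
python3 - <<'E'
from h import *
print(tri(prm('top'),[(448,217),(470,205),(448,217)],prm('scene'),[(393,142),(410,129),(410,129)]).round(3))
p=prm('wrist'); im=env.read_camera('wrist'); st(); save('w2',im,(300,0,640,260),2.3); cv2.imwrite('pics/w2raw.png',im[:,:,::-1])
np.save('w2.npy',np.r_[p['fx'],p['fy'],p['cx'],p['cy'],p['k1'],p['R'].ravel(),p['t']])
E
```

```text
[[ 0.521 -0.39   0.346  0.034]
 [ 0.538 -0.46   0.367  0.01 ]
 [ 0.5   -0.401  0.405  0.038]]
t 2.37 pos [0.5058 0.027  0.4172] rot [-1.7996e+02  2.0000e-02 -6.4000e-01] q [ 38.3   2.5 -45.8  76.5   1.8 101.8  -7.8] F [-4.2  3.5 -1.7] w 0.0867
```

View pics/w2.png

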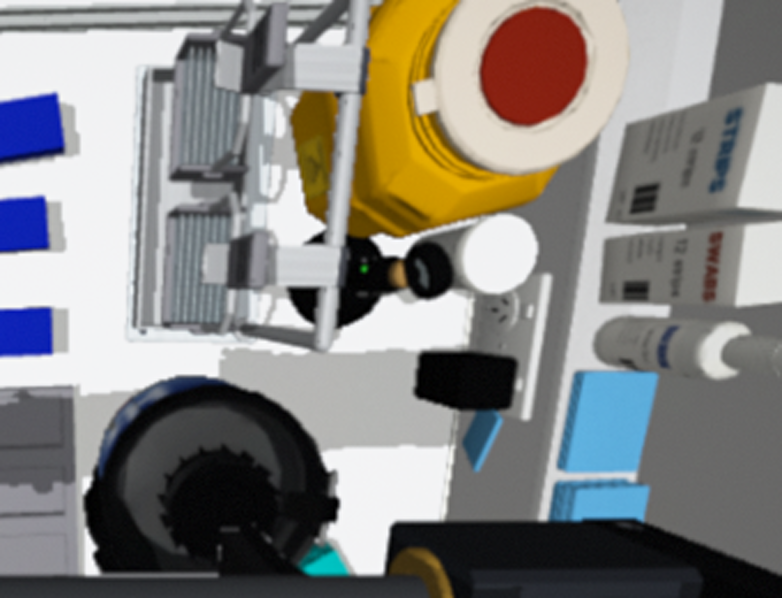

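```bash
python3 - <<'E'
from h import *
im=cv2.imread('pics/w2raw.png')[:,:,::-1]
save('c4',im,(340,0,470,150),4)
a=np.load('w2.npy');p=dict(zip(['fx','fy','cx','cy','k1'],a[:5]));p['R']=a[5:14].reshape(3,3);p['t']=a[14:]
pt=prm('top')
print('cap',tri(pt,[(221,132)],p,[(532.6,28.3)]).round(3))
for z in(.33,.36,.389): print(z,onz(pt,[(438.6,208),(438.6,225),(458,225)],z).round(3))
E
```

```text
cap [[0.781 0.208 0.212 0.002]]
0.33 [[ 0.537 -0.388  0.33 ]
 [ 0.492 -0.386  0.33 ]
 [ 0.491 -0.437  0.33 ]]
0.36 [[ 0.535 -0.378  0.36 ]
 [ 0.492 -0.376  0.36 ]
 [ 0.491 -0.425  0.36 ]]
0.389 [[ 0.533 -0.368  0.389]
 [ 0.492 -0.366  0.389]
 [ 0.491 -0.414  0.389]]
```

View pics/c4.png

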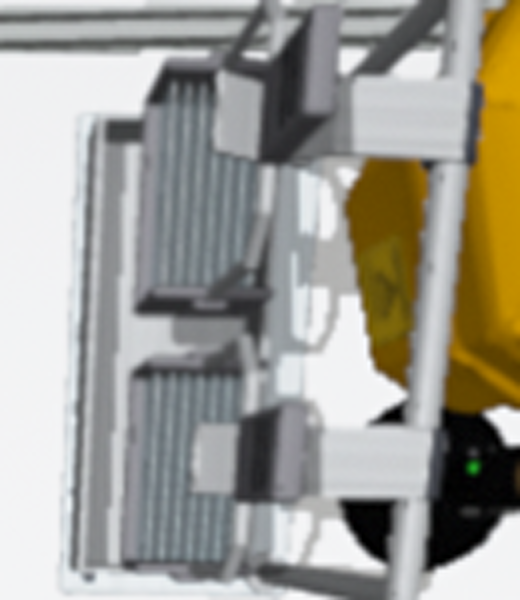

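```bash
python3 - <<'E'
from h import *
a=np.load('w2.npy');p=dict(zip(['fx','fy','cx','cy','k1'],a[:5]));p['R']=a[5:14].reshape(3,3);p['t']=a[14:]
f=lambda q,z:onz(p,np.array(q,float)/4+[340-.4,-.4],z).round(4)
print('plate R',f([(292,452),(280,403),(280,500)],.247),'\nplate L',f([(320,60),(303,115),(303,15)],.247))
print('front R',f([(194,424),(194,492)],.201),'L',f([(217,72),(217,152)],.201))
b=f([(80,115),(62,592)],.008);print('base',b); d=b[0]-b[1];print('yaw',np.degrees(np.arctan2(-d[0],d[1])))
print('rail',f([(460,30),(405,590)],.201))
E
```

```text
plate R [[0.6176 0.1043 0.247 ]
 [0.6132 0.1188 0.247 ]
 [0.6146 0.0898 0.247 ]] 
plate L [[0.6207 0.2138 0.247 ]
 [0.6164 0.1993 0.247 ]
 [0.6152 0.2255 0.247 ]]
front R [[0.5967 0.1163 0.201 ]
 [0.5974 0.0934 0.201 ]] L [[0.6013 0.2264 0.201 ]
 [0.602  0.2024 0.201 ]]
base [[0.5797 0.2733 0.008 ]
 [0.5715 0.0466 0.008 ]]
yaw -2.0715511851736492
rail [[0.6804 0.238  0.201 ]
 [0.675  0.0578 0.201 ]]
```

```bash
python3 - <<'E'
from h import *
go((0.616,0.1045,0.33),88)
E
```

```text
t 2.37 pos [0.5058 0.027  0.4172] rot [-1.7996e+02  2.0000e-02 -6.4000e-01] q [ 38.3   2.5 -45.8  76.5   1.8 101.8  -7.8] F [-4.2  3.5 -1.7] w 0.0867
n 13 rot/row [-0.0, -0.0, -6.82]
[[0.0084, -0.0061, 0.0067], [0.0091, -0.005, 0.0067], [0.0096, -0.0039, 0.0067], [0.01, -0.0027, 0.0067], [0.0103, -0.0015, 0.0067], [0.0104, -0.0003, 0.0067], [0.0103, 0.0009, 0.0067], [0.0101, 0.0021, 0.0067], [0.0098, 0.0033, 0.0067], [0.0093, 0.0045, 0.0067], [0.0087, 0.0056, 0.0067], [0.008, 0.0066, 0.0067], [0.0072, 0.0075, 0.0067]]
```

Request:
carry_out:
  plan:
    - {"grip":0,"dp":[0.008,-0.006,0.004],"rotation":[0,0,-6.9]}
    - {"grip":0,"dp":[0.009,-0.005,0.004],"rotation":[0,0,-6.9]}
    - {"grip":0,"dp":[0.01,-0.004,0.004],"rotation":[0,0,-6.9]}
    - {"grip":0,"dp":[0.01,-0.003,0.004],"rotation":[0,0,-6.9]}
    - {"grip":0,"dp":[0.01,-0.001,0.004],"rotation":[0,0,-6.9]}
    - {"grip":0,"dp":[0.01,0,0.004],"rotation":[0,0,-6.9]}
    - {"grip":0,"dp":[0.01,0.001,0.004],"rotation":[0,0,-6.9]}
    - {"grip":0,"dp":[0.01,0.002,0.004],"rotation":[0,0,-6.9]}

```text
time_s: 3.03
tool_pos: [0.5778, 0.0688, 0.38]
tool_rot: [-179.7, 0.2, 56.1]
force: [0.9, 0.2, -0.7]
grip_width: 0.0875
```

```bash
python3 - <<'E'
from h import *
go((0.616,0.1045,0.33),88)
E
```

```text
t 3.03 pos [0.5778 0.0688 0.38  ] rot [-179.65    0.19   56.09] q [ 32.   15.2 -53.1  70.9  12.1  99.9  38. ] F [ 0.9  0.2 -0.7] w 0.0875
n 5 rot/row [-0.08, 0.02, -6.38]
[[0.0102, 0.0024, 0.01], [0.0099, 0.0035, 0.01], [0.0094, 0.0046, 0.01], [0.0089, 0.0056, 0.01], [0.0082, 0.0065, 0.01]]
```

Request:
carry_out:
  plan:
    - {"grip":0,"dp":[0.01,0.002,0.01],"rotation":[0,0,-6.4]}
    - {"grip":0,"dp":[0.01,0.003,0.01],"rotation":[0,0,-6.4]}
    - {"grip":0,"dp":[0.009,0.005,0.01],"rotation":[0,0,-6.4]}
    - {"grip":0,"dp":[0.009,0.006,0.01],"rotation":[0,0,-6.4]}
    - {"grip":0,"dp":[0.008,0.006,0.01],"rotation":[0,0,-6.4]}
    - {"grip":0,"dp":[0,0,0],"rotation":[0,0,0]}

```text
time_s: 3.53
tool_pos: [0.6202, 0.0949, 0.3208]
tool_rot: [-179.1, 0.0, 89.0]
force: [-0.1, -1.0, -0.4]
grip_width: 0.0873
```

```bash
python3 - <<'E'
from h import *
p=prm('wrist'); im=env.read_camera('wrist'); go((0.616,0.1045,0.33),88); save('w3',im,(220,130,420,270),4)
np.save('w3.npy',np.r_[p['fx'],p['fy'],p['cx'],p['cy'],p['k1'],p['R'].ravel(),p['t']])
print(proj(p,[(.617,.1045,.247),(.617,.1045,.195)]))
E
```

```text
t 3.58 pos [0.6201 0.0938 0.3218] rot [-1.7915e+02  9.0000e-02  8.8680e+01] q [ 29.1  23.5 -57.4  70.8  19.4  96.5  64.6] F [-0.  -0.4 -0. ] w 0.0874
n 1 rot/row [-0.85, 0.1, 0.68]
[0.0106, -0.0045, -0.0081]
[[332.77762768 197.95822519]
 [331.405316   188.27638388]]
```

View pics/w3.png

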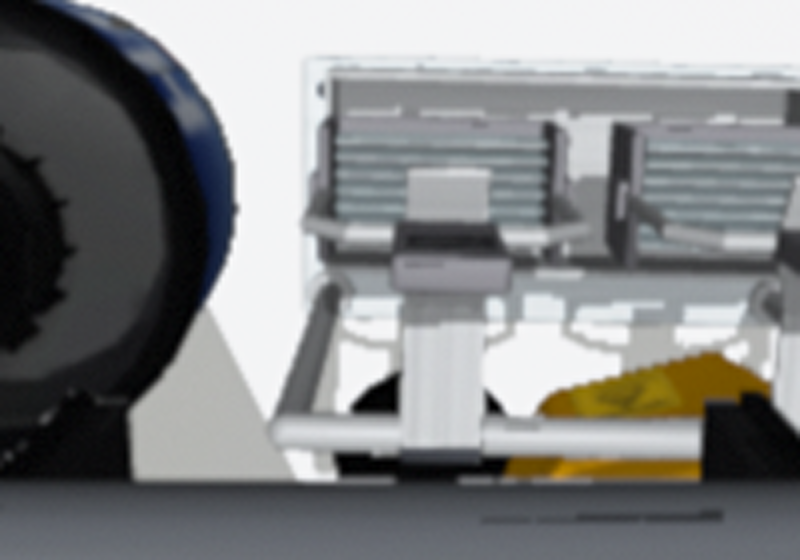

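Request:
carry_out:
  plan:
    - {"grip":0,"dp":[0.01,-0.003,0.006],"rotation":[-0.8,0.1,0.7]}
    - {"grip":0,"dp":[0,0,0.025],"rotation":[0,0,0]}
    - {"grip":0,"dp":[0,0,0.025],"rotation":[0,0,0]}
    - {"grip":0,"dp":[0,0,0.025],"rotation":[0,0,0]}
    - {"grip":0,"dp":[0,0,0.01],"rotation":[0,0,0]}
    - {"grip":0,"dp":[0,0,0],"rotation":[0,0,0]}

```text
time_s: 4.08
tool_pos: [0.6194, 0.0958, 0.2316]
tool_rot: [179.8, 0.1, 86.1]
force: [1.0, 0.8, 0.8]
grip_width: 0.0872
```

```bash
python3 - <<'E'
from h import *
go((0.617,0.1045,0.212),88)
E
```

```text
t 4.08 pos [0.6194 0.0958 0.2316] rot [1.7979e+02 1.1000e-01 8.6090e+01] q [ 31.2  23.2 -56.7  81.5  19.5  85.4  61.2] F [1.  0.8 0.8] w 0.0872
n 1 rot/row [0.21, 0.11, -1.91]
[[0.0086, -0.0031, 0.0195]]
```

Request:
carry_out:
  plan:
    - {"grip":0,"dp":[0.005,-0.002,0.01],"rotation":[0.1,0.1,-1]}
    - {"grip":0,"dp":[0.004,-0.001,0.009],"rotation":[0.1,0,-0.9]}
    - {"grip":0,"dp":[0,0,0],"rotation":[0,0,0]}

```text
time_s: 4.33
tool_pos: [0.6185, 0.1037, 0.2143]
tool_rot: [179.8, 0.0, 87.8]
force: [0.1, -0.1, -0.2]
grip_width: 0.0872
```

```bash
python3 - <<'E'
from h import *
go((0.617,0.1045,0.212),88)
E
```

```text
t 4.33 pos [0.6185 0.1037 0.2143] rot [1.7981e+02 2.0000e-02 8.7770e+01] q [ 30.8  23.8 -56.9  83.   20.   83.6  61.8] F [ 0.1 -0.1 -0.2] w 0.0872
n 1 rot/row [0.19, 0.02, -0.23]
[0.0008, -0.0015, 0.0023]
```

Request:
carry_out:
  plan:
    - {"grip":0,"dp":[0.001,-0.0015,0.002],"rotation":[0.2,0,-0.2]}
    - {"grip":1,"dp":[0,0,0],"rotation":[0,0,0]}
    - {"grip":1,"dp":[0,0,0],"rotation":[0,0,0]}
    - {"grip":1,"dp":[0,0,0],"rotation":[0,0,0]}
    - {"grip":1,"dp":[0,0,0],"rotation":[0,0,0]}
    - {"grip":1,"dp":[0,0,0],"rotation":[0,0,0]}
    - {"grip":1,"dp":[0,0,0],"rotation":[0,0,0]}
    - {"grip":1,"dp":[0,0,0],"rotation":[0,0,0]}
  force: 40

```text
time_s: 5.0
tool_pos: [0.6186, 0.1066, 0.2158]
tool_rot: [179.7, -0.1, 88.0]
force: [-0.2, -0.3, -0.0]
grip_width: 0.0485
```

```bash
python3 - <<'E'
from h import *
go((0.617,0.1045,0.239),88)
E
```

```text
t 5.0 pos [0.6186 0.1066 0.2158] rot [ 1.7973e+02 -7.0000e-02  8.8020e+01] q [ 30.6  23.8 -57.   82.9  20.   83.7  61.8] F [-0.2 -0.3 -0. ] w 0.0485
n 1 rot/row [0.27, -0.07, 0.02]
[-0.0022, -0.0015, -0.0233]
```

Request:
carry_out:
  plan:
    - {"grip":1,"dp":[-0.002,-0.001,0.003],"rotation":[0,0,0]}
    - {"grip":1,"dp":[0,0,0.0005],"rotation":[0,0,0]}
    - {"grip":1,"dp":[0,0,0],"rotation":[0,0,0]}
    - {"grip":1,"dp":[0,0,0],"rotation":[0,0,0]}
    - {"grip":1,"dp":[0,0,0],"rotation":[0,0,0]}
    - {"grip":1,"dp":[0,0,0],"rotation":[0,0,0]}
    - {"grip":1,"dp":[0,0,0],"rotation":[0,0,0]}

```text
time_s: 5.58
tool_pos: [0.6195, 0.1024, 0.2146]
tool_rot: [179.5, 0.1, 87.9]
force: [0.2, -0.8, 4.0]
grip_width: 0.0036
```

```bash
python3 - <<'E'
from h import *
go((0.617,0.1045,0.239),88)
E
```

```text
t 5.58 pos [0.6195 0.1024 0.2146] rot [1.7946e+02 6.0000e-02 8.7870e+01] q [ 31.   23.6 -57.   83.3  20.1  83.3  62. ] F [ 0.2 -0.8  4. ] w 0.0036
n 1 rot/row [0.54, 0.06, -0.13]
[0.002, -0.0023, -0.0244]
```

```bash
python3 - <<'E'
from h import *
im=env.read_camera('wrist'); st(); save('w4',im,(220,130,420,270),4)
s=env.read_camera('scene'); cv2.imwrite('pics/s4.png',s[:,:,::-1])
E
```

```text
t 5.63 pos [0.6196 0.1024 0.2148] rot [1.7944e+02 6.0000e-02 8.7870e+01] q [ 31.   23.6 -57.   83.2  20.1  83.3  62. ] F [ 0.6 -1.2  6.3] w 0.0026
```

View pics/w4.png

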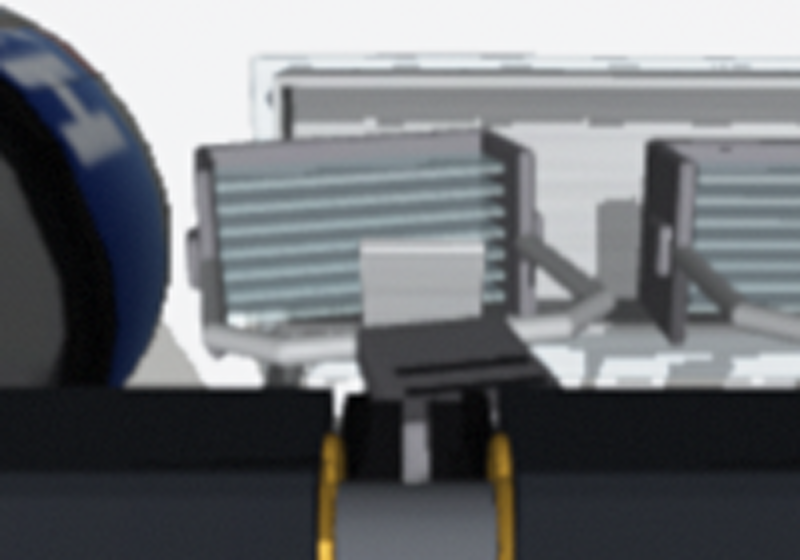

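Request:
carry_out:
  plan:
    - {"grip":1,"dp":[0,0.005,0],"rotation":[0,0,0]}
    - {"grip":1,"dp":[0,0.007,0],"rotation":[0,0,0]}
    - {"grip":1,"dp":[0,0.007,-0.002],"rotation":[0,0,0]}
    - {"grip":1,"dp":[0,0.002,-0.02],"rotation":[0,0,0]}
    - {"grip":0,"dp":[0,0,-0.025],"rotation":[0,0,0]}
    - {"grip":0,"dp":[0,0,-0.025],"rotation":[0,0,0]}
    - {"grip":0,"dp":[0,0,-0.02],"rotation":[0,0,0]}
    - {"grip":0,"dp":[0,0,0],"rotation":[0,0,0]}

```text
time_s: 6.35
tool_pos: [0.6412, 0.1022, 0.3048]
tool_rot: [-180.0, -0.1, 87.9]
force: [0.1, 0.9, 0.1]
grip_width: 0.0195
```

```bash
python3 - <<'E'
from h import *
go((0.617,0.1045,0.32),88)
E
```

```text
t 6.35 pos [0.6412 0.1022 0.3048] rot [-1.7995e+02 -9.0000e-02  8.7940e+01] q [ 26.9  25.6 -56.4  70.2  21.1  94.6  63. ] F [0.1 0.9 0.1] w 0.0195
n 1 rot/row [-0.05, -0.09, -0.06]
[0.0015, -0.0242, -0.0151]
```

Request:
carry_out:
  plan:
    - {"grip":0.45,"dp":[0.001,-0.012,-0.004],"rotation":[0,0,0]}
    - {"grip":0.45,"dp":[0.001,-0.012,-0.004],"rotation":[0,0,0]}
    - {"grip":0.45,"dp":[0,-0.002,0],"rotation":[0,0,0]}
    - {"grip":0.45,"dp":[0,0,0],"rotation":[0,0,0]}
    - {"grip":0.45,"dp":[0,0,0],"rotation":[0,0,0]}
    - {"grip":0.45,"dp":[0,0,0],"rotation":[0,0,0]}
    - {"grip":0.45,"dp":[0,0,0],"rotation":[0,0,0]}
    - {"grip":0.45,"dp":[0,0,0],"rotation":[0,0,0]}

```text
time_s: 7.02
tool_pos: [0.6151, 0.1052, 0.3082]
tool_rot: [-179.6, -0.2, 88.0]
force: [0.3, 0.1, -0.2]
grip_width: 0.0477
```

```bash
python3 - <<'E'
from h import *
p=prm('wrist'); im=env.read_camera('wrist'); go((0.617,0.1045,0.32),88); save('w5',im,(240,140,400,265),5)
np.save('w5.npy',np.r_[p['fx'],p['fy'],p['cx'],p['cy'],p['k1'],p['R'].ravel(),p['t']])
E
```

```text
t 7.07 pos [0.6151 0.1051 0.3081] rot [-179.63   -0.18   87.95] q [ 29.4  22.5 -57.6  73.5  18.6  94.   63.1] F [-0.  -0.  -0.6] w 0.0481
n 1 rot/row [-0.37, -0.18, -0.05]
[-0.0005, 0.0018, -0.0119]
```

View pics/w5.png

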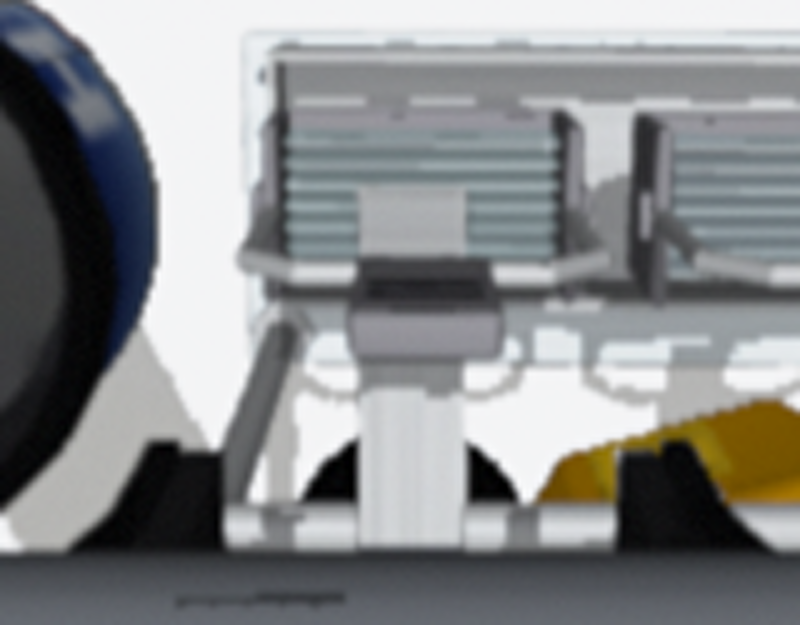

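```bash
python3 - <<'E'
from h import *
a=np.load('w5.npy');p=dict(zip(['fx','fy','cx','cy','k1'],a[:5]));p['R']=a[5:14].reshape(3,3);p['t']=a[14:]
f=lambda q,z:onz(p,np.array(q,float)/5+[240-.4,140-.4],z).round(4)
print('TCP px',proj(p,[(.6151,.1051,.3081)]))
for z in (.308,.313,.327): print(z,f([(222,445),(618,445),(152,445),(690,445)],z))
print('plate',f([(352,312),(502,312),(352,355),(502,355)],.247))
E
```

```text
TCP px [[322.65562108 224.21474995]]
0.308 [[0.6175 0.0765 0.308 ]
 [0.6196 0.1349 0.308 ]
 [0.6171 0.0662 0.308 ]
 [0.6201 0.1455 0.308 ]]
0.313 [[0.6158 0.0773 0.313 ]
 [0.6179 0.1342 0.313 ]
 [0.6154 0.0672 0.313 ]
 [0.6183 0.1445 0.313 ]]
0.327 [[0.611  0.0795 0.327 ]
 [0.6129 0.1322 0.327 ]
 [0.6106 0.0702 0.327 ]
 [0.6133 0.1419 0.327 ]]
plate [[0.6129 0.0933 0.247 ]
 [0.614  0.1215 0.247 ]
 [0.6213 0.0929 0.247 ]
 [0.6223 0.1213 0.247 ]]
```

```bash
python3 - <<'E'
from h import *
s=env.read_camera('scene'); p=prm('scene'); o=st()
q=proj(p,[o['tool_pos'],(.617,.1045,.247),(.6196,.1024,.2148)]); print(q.round(1))
a=cv2.imread('pics/s4.png')[:,:,::-1]; u,v=q[0].astype(int)
im=np.hstack([a[v-60:v+60,u-50:u+50],s[v-60:v+60,u-50:u+50]]); save('s5',im,None,4); print(u-50,v-60)
E
```

```text
t 7.12 pos [0.6151 0.1052 0.3082] rot [-179.63   -0.18   87.96] q [ 29.4  22.5 -57.6  73.5  18.6  94.   63.1] F [-0.1  0.1 -0.3] w 0.0475
[[273.4 178.8]
 [274.5 191.3]
 [275.3 197.1]]
223 118
```

View pics/s5.png

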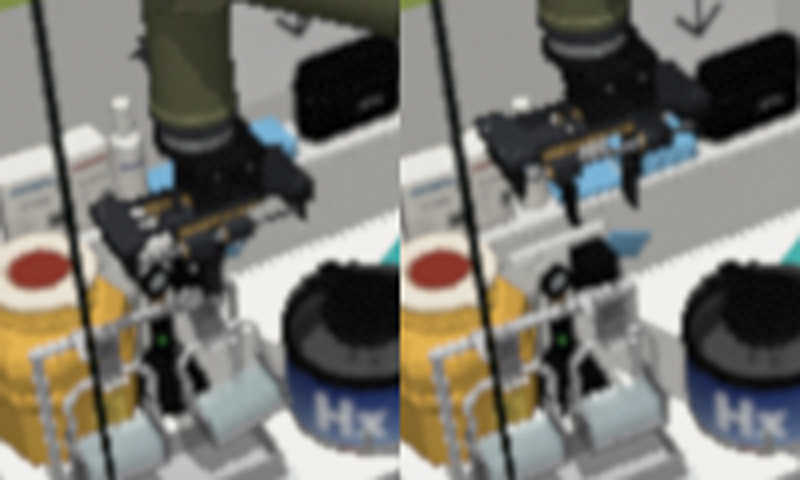

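Request:
carry_out:
  plan:
    - {"grip":0.45,"dp":[0,0.001,0.018],"rotation":[-0.4,-0.2,0]}
    - {"grip":0.45,"dp":[0,0.001,0.018],"rotation":[0,0,0]}
    - {"grip":0.45,"dp":[0,0,0.018],"rotation":[0,0,0]}
    - {"grip":0.45,"dp":[0,0,0.018],"rotation":[0,0,0]}
    - {"grip":0.45,"dp":[0,0,0.018],"rotation":[0,0,0]}
    - {"grip":0.45,"dp":[0,0,0.01],"rotation":[0,0,0]}
    - {"grip":0.45,"dp":[0,0,0.005],"rotation":[0,0,0]}

```text
time_s: 7.7
tool_pos: [0.6196, 0.1059, 0.2009]
tool_rot: [179.7, -0.1, 87.9]
force: [0.7, -0.7, -0.5]
grip_width: 0.0478
```

```bash
python3 - <<'E'
from h import *
go((0.6175,0.1045,0.18),88)
E
```

```text
t 7.7 pos [0.6196 0.1059 0.2009] rot [ 1.7966e+02 -1.0000e-01  8.7920e+01] q [ 30.6  24.2 -56.7  84.2  20.3  82.1  61.5] F [ 0.7 -0.7 -0.5] w 0.0478
n 1 rot/row [0.34, -0.1, -0.08]
[-0.0015, -0.0022, 0.0209]
```

Request:
carry_out:
  plan:
    - {"grip":0.45,"dp":[-0.001,-0.001,0.009],"rotation":[0.2,0,0]}
    - {"grip":0.45,"dp":[-0.0005,-0.001,0.009],"rotation":[0.1,0,0]}
    - {"grip":0.45,"dp":[0,0,0.001],"rotation":[0,0,0]}
    - {"grip":0.45,"dp":[0,0,0],"rotation":[0,0,0]}

```text
time_s: 8.03
tool_pos: [0.6178, 0.1043, 0.1804]
tool_rot: [180.0, -0.1, 87.9]
force: [-0.2, 0.0, -0.6]
grip_width: 0.0478
```

```bash
python3 - <<'E'
from h import *
go((0.6175,0.1045,0.18),88)
E
```

```text
t 8.03 pos [0.6178 0.1043 0.1804] rot [ 1.80e+02 -1.20e-01  8.79e+01] q [ 30.7  24.9 -56.3  85.8  20.7  80.3  61.3] F [-0.2  0.  -0.6] w 0.0478
n 1 rot/row [0.0, -0.12, -0.1]
[0.0002, -0.0003, 0.0004]
```

Well placed, no contact. Close gently.

Request:
carry_out:
  plan:
    - {"grip":0.6,"dp":[0,0,0],"rotation":[0,0,0]}
    - {"grip":0.7,"dp":[0,0,0],"rotation":[0,0,0]}
    - {"grip":0.8,"dp":[0,0,0],"rotation":[0,0,0]}
    - {"grip":1,"dp":[0,0,0],"rotation":[0,0,0]}
    - {"grip":1,"dp":[0,0,0],"rotation":[0,0,0]}
    - {"grip":1,"dp":[0,0,0],"rotation":[0,0,0]}
    - {"grip":1,"dp":[0,0,0],"rotation":[0,0,0]}
  force: 10

```text
time_s: 8.62
tool_pos: [0.6189, 0.1052, 0.1826]
tool_rot: [179.8, -0.2, 87.9]
force: [-0.3, 0.2, -2.3]
grip_width: 0.0305
```

Request:
carry_out:
  plan:
    - {"grip":1,"dp":[0,0,0],"rotation":[0,0,0]}
    - {"grip":1,"dp":[0,0,0],"rotation":[0,0,0]}
    - {"grip":1,"dp":[0,0,-0.005],"rotation":[0,0,0]}
    - {"grip":1,"dp":[0,0,-0.007],"rotation":[0,0,0]}
    - {"grip":1,"dp":[0,0,-0.008],"rotation":[0,0,0]}
    - {"grip":1,"dp":[0,0,-0.008],"rotation":[0,0,0]}
    - {"grip":1,"dp":[0,0,-0.006],"rotation":[0,0,0]}
    - {"grip":1,"dp":[0,0,0],"rotation":[0,0,0]}
  force: 40

```text
time_s: 9.28
tool_pos: [0.6187, 0.1048, 0.2203]
tool_rot: [179.8, -0.2, 87.9]
force: [0.2, 0.4, -1.5]
grip_width: 0.0299
```

```bash
python3 - <<'E'
from h import *
go((0.52,0.108,0.215),88)
E
```

```text
t 9.28 pos [0.6187 0.1048 0.2203] rot [ 1.7982e+02 -1.7000e-01  8.7910e+01] q [ 30.8  23.7 -57.   82.5  19.7  84.2  62.1] F [ 0.2  0.4 -1.5] w 0.0299
n 3 rot/row [0.06, -0.06, -0.03]
[-0.0001, -0.0329, 0.0017]
```

Request:
carry_out:
  plan:
    - {"grip":1,"dp":[0,-0.01,0],"rotation":[0,0,0]}
    - {"grip":1,"dp":[0,-0.02,0],"rotation":[0,0,0]}
    - {"grip":1,"dp":[0,-0.025,0],"rotation":[0,0,0]}
    - {"grip":1,"dp":[0,-0.03,0],"rotation":[0,0,0]}
    - {"grip":1,"dp":[0,-0.03,0],"rotation":[0,0,0]}
    - {"grip":1,"dp":[0,-0.03,0],"rotation":[0,0,0]}
    - {"grip":1,"dp":[0,-0.02,0],"rotation":[0,0,0]}
    - {"grip":1,"dp":[0,-0.005,0],"rotation":[0,0,0]}

```text
time_s: 9.95
tool_pos: [0.4378, 0.1133, 0.2137]
tool_rot: [-179.7, -0.2, 87.8]
force: [0.6, -0.5, -1.7]
grip_width: 0.0296
```

```bash
python3 - <<'E'
from h import *
go((0.40,-0.20,0.235),89)
E
```

```text
t 9.95 pos [0.4378 0.1133 0.2137] rot [-179.65   -0.25   87.76] q [ 49.9  -9.3 -60.3 105.4  -8.5  79.6  79.3] F [ 0.6 -0.5 -1.7] w 0.0296
n 8 rot/row [-0.04, -0.03, -0.16]
[[-0.0393, -0.0032, -0.0028], [-0.0393, -0.0033, -0.0028], [-0.0393, -0.0034, -0.0028], [-0.0393, -0.0035, -0.0028], [-0.0393, -0.0036, -0.0027], [-0.0393, -0.0037, -0.0027], [-0.0393, -0.0038, -0.0027], [-0.0392, -0.0039, -0.0027]]
```

Request:
carry_out:
  plan:
    - {"grip":1,"dp":[-0.015,0,-0.002],"rotation":[0,0,0]}
    - {"grip":1,"dp":[-0.03,0,-0.004],"rotation":[0,0,0]}
    - {"grip":1,"dp":[-0.035,-0.001,-0.004],"rotation":[0,0,0]}
    - {"grip":1,"dp":[-0.035,-0.001,-0.004],"rotation":[0,0,0]}
    - {"grip":1,"dp":[-0.035,-0.001,-0.003],"rotation":[0,0,0]}
    - {"grip":1,"dp":[-0.035,-0.001,-0.003],"rotation":[0,0,0]}
    - {"grip":1,"dp":[-0.035,-0.001,-0.003],"rotation":[0,0,0]}
    - {"grip":1,"dp":[-0.03,-0.001,0],"rotation":[0,0,0]}

```text
time_s: 10.62
tool_pos: [0.4141, -0.1341, 0.2359]
tool_rot: [-179.7, 0.6, 88.8]
force: [0.1, 0.9, -1.3]
grip_width: 0.0293
```

```bash
python3 - <<'E'
from h import *
go((0.39,-0.424,0.23),89)
E
```

```text
t 10.62 pos [ 0.4141 -0.1341  0.2359] rot [-179.67    0.6    88.78] q [ 57.7  -9.7 -38.4 105.8  -5.4  82.1 109.2] F [ 0.1  0.9 -1.3] w 0.0293
n 8 rot/row [-0.04, 0.08, -0.03]
[-0.0363, -0.0022, 0.0011]
```

Request:
carry_out:
  plan:
    - {"grip":1,"dp":[-0.025,-0.006,0],"rotation":[0,0,0]}
    - {"grip":1,"dp":[-0.035,-0.006,0],"rotation":[0,0.1,0]}
    - {"grip":1,"dp":[-0.035,-0.006,0],"rotation":[0,0.1,0]}
    - {"grip":1,"dp":[-0.035,-0.005,0],"rotation":[0,0.1,0]}
    - {"grip":1,"dp":[-0.035,-0.003,0],"rotation":[0,0.1,0]}
    - {"grip":1,"dp":[-0.035,0,0],"rotation":[0,0.1,0]}
    - {"grip":1,"dp":[-0.03,0,0],"rotation":[0,0,0]}
    - {"grip":1,"dp":[-0.02,0,0],"rotation":[0,0,0]}

```text
time_s: 11.28
tool_pos: [0.3743, -0.3913, 0.2356]
tool_rot: [-179.5, 0.2, 88.7]
force: [-1.2, 0.6, -1.2]
grip_width: 0.03
```

```bash
python3 - <<'E'
from h import *
go((0.385,-0.4245,0.213),89)
E
```

```text
t 11.28 pos [ 0.3743 -0.3913  0.2356] rot [-1.7952e+02  1.7000e-01  8.8660e+01] q [ 67.1   5.5 -25.6  93.4   2.9  81.8 129.8] F [-1.2  0.6 -1.2] w 0.03
n 2 rot/row [-0.24, 0.08, -0.17]
[-0.0164, 0.0058, 0.0113]
```

Request:
carry_out:
  plan:
    - {"grip":1,"dp":[-0.014,0.003,0.008],"rotation":[-0.2,0,0]}
    - {"grip":1,"dp":[-0.014,0.003,0.008],"rotation":[-0.2,0.1,-0.1]}
    - {"grip":1,"dp":[-0.005,0.002,0.003],"rotation":[-0.1,0,-0.1]}
    - {"grip":1,"dp":[0,0,0],"rotation":[0,0,0]}

```text
time_s: 11.62
tool_pos: [0.3774, -0.4291, 0.2141]
tool_rot: [-180.0, -0.1, 88.4]
force: [-0.8, 0.7, -2.9]
grip_width: 0.0294
```

```bash
python3 - <<'E'
from h import *
p=prm('wrist'); im=env.read_camera('wrist'); go((0.4455,-0.4243,0.215),89); save('w6',im,(200,80,440,260),3.3)
np.save('w6.npy',np.r_[p['fx'],p['fy'],p['cx'],p['cy'],p['k1'],p['R'].ravel(),p['t']])
E
```

```text
t 11.67 pos [ 0.3772 -0.4286  0.2144] rot [-1.7996e+02 -7.0000e-02  8.8410e+01] q [ 67.9   9.6 -24.6  91.6   4.   79.8 131.2] F [-0.7 -0.3 -2.2] w 0.0296
n 2 rot/row [-0.02, -0.04, -0.3]
[0.0031, 0.0341, -0.0003]
```

View pics/w6.png

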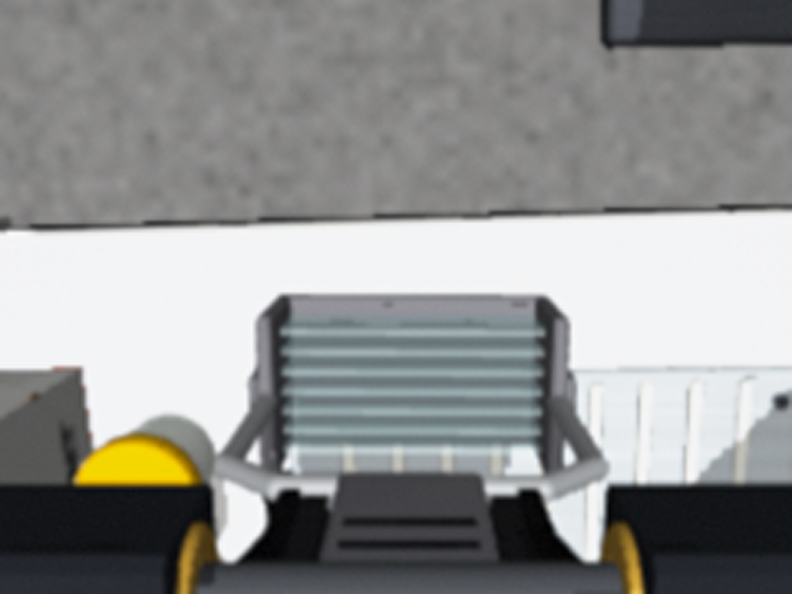

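Request:
carry_out:
  plan:
    - {"grip":1,"dp":[0.001,0.01,0],"rotation":[0,0,-0.2]}
    - {"grip":1,"dp":[0.002,0.015,0],"rotation":[0,0,-0.2]}
    - {"grip":1,"dp":[0.001,0.018,0],"rotation":[0,0,-0.2]}
    - {"grip":1,"dp":[0.001,0.018,0],"rotation":[0,0,0]}
    - {"grip":1,"dp":[0,0.01,0],"rotation":[0,0,0]}
    - {"grip":1,"dp":[0,0.003,0],"rotation":[0,0,0]}
    - {"grip":1,"dp":[0,0,0],"rotation":[0,0,0]}

```text
time_s: 12.25
tool_pos: [0.4631, -0.4157, 0.2185]
tool_rot: [179.7, -0.0, 89.6]
force: [-0.9, 0.1, -1.5]
grip_width: 0.0298
```

```bash
python3 - <<'E'
from h import *
go((0.4455,-0.4243,0.215),89)
E
```

```text
t 12.25 pos [ 0.4631 -0.4157  0.2185] rot [ 1.7972e+02 -4.0000e-02  8.9650e+01] q [ 61.4  16.  -27.   84.1   7.1  81.4 124. ] F [-0.9  0.1 -1.5] w 0.0298
n 1 rot/row [0.28, -0.04, 0.65]
[-0.0088, -0.0175, 0.0034]
```

Request:
carry_out:
  plan:
    - {"grip":1,"dp":[-0.004,-0.007,0.001],"rotation":[0.1,0,0.3]}
    - {"grip":1,"dp":[-0.003,-0.006,0.001],"rotation":[0.1,0,0.2]}
    - {"grip":1,"dp":[0,-0.001,0],"rotation":[0,0,0]}
    - {"grip":1,"dp":[0,0,0],"rotation":[0,0,0]}

```text
time_s: 12.58
tool_pos: [0.4462, -0.4228, 0.2166]
tool_rot: [-179.9, -0.0, 89.1]
force: [0.6, -0.3, -1.4]
grip_width: 0.0295
```

```bash
python3 - <<'E'
from h import *
go((0.4455,-0.4243,0.190),89)
E
```

```text
t 12.58 pos [ 0.4462 -0.4228  0.2166] rot [-1.7995e+02 -1.0000e-02  8.9110e+01] q [ 62.7  15.3 -26.5  85.2   6.8  81.2 125.1] F [ 0.6 -0.3 -1.4] w 0.0295
n 1 rot/row [-0.05, -0.01, 0.11]
[-0.0015, -0.0006, 0.0266]
```

Lower onto the hook.

Request:
carry_out:
  plan:
    - {"grip":1,"dp":[-0.001,0,0.006],"rotation":[0,0,0]}
    - {"grip":1,"dp":[0,0,0.008],"rotation":[0,0,0]}
    - {"grip":1,"dp":[0,0,0.008],"rotation":[0,0,0]}
    - {"grip":1,"dp":[0,0,0.005],"rotation":[0,0,0]}
    - {"grip":1,"dp":[0,0,0.002],"rotation":[0,0,0]}
    - {"grip":1,"dp":[0,0,0],"rotation":[0,0,0]}

```text
time_s: 13.08
tool_pos: [0.4428, -0.4255, 0.1839]
tool_rot: [-179.8, 0.0, 88.8]
force: [-0.1, -0.7, 1.9]
grip_width: 0.0296
```

```bash
python3 - <<'E'
from h import *
go((0.4455,-0.4243,0.182),89)
E
```

```text
t 13.08 pos [ 0.4428 -0.4255  0.1839] rot [-179.84    0.     88.82] q [ 62.9  16.1 -26.2  88.    7.3  77.8 124.8] F [-0.1 -0.7  1.9] w 0.0296
n 1 rot/row [-0.16, 0.0, -0.18]
[0.0013, 0.0027, 0.0018]
```

Request:
carry_out:
  plan:
    - {"grip":1,"dp":[0.001,0.0025,0.0005],"rotation":[0,0,0]}
    - {"grip":1,"dp":[0,0,0],"rotation":[0,0,0]}
    - {"grip":0.62,"dp":[0,0,0],"rotation":[0,0,0]}
    - {"grip":0.55,"dp":[0,0,0],"rotation":[0,0,0]}
    - {"grip":0.45,"dp":[0,0,0],"rotation":[0,0,0]}
    - {"grip":0.45,"dp":[0,0,0],"rotation":[0,0,0]}
    - {"grip":0.45,"dp":[0,0,0],"rotation":[0,0,0]}
    - {"grip":0.45,"dp":[0,0,0],"rotation":[0,0,0]}

```text
time_s: 13.75
tool_pos: [0.4477, -0.4249, 0.1859]
tool_rot: [179.9, 0.2, 88.9]
force: [-0.7, -0.6, -0.4]
grip_width: 0.0471
```

```bash
python3 - <<'E'
from h import *
go((0.4455,-0.4243,0.32),89)
E
```

```text
t 13.75 pos [ 0.4477 -0.4249  0.1859] rot [1.7995e+02 1.6000e-01 8.8900e+01] q [ 62.6  16.2 -26.3  87.6   7.4  77.8 124.5] F [-0.7 -0.6 -0.4] w 0.0471
n 4 rot/row [0.01, 0.04, -0.03]
[0.0, -0.0005, -0.0335]
```

Request:
carry_out:
  plan:
    - {"grip":0.45,"dp":[0,0,-0.015],"rotation":[0,0,0]}
    - {"grip":0.45,"dp":[0,0,-0.02],"rotation":[0,0,0]}
    - {"grip":0.45,"dp":[0,0,-0.025],"rotation":[0,0,0]}
    - {"grip":0.3,"dp":[0,-0.01,-0.025],"rotation":[0,0,0]}
    - {"grip":0,"dp":[0,-0.015,-0.025],"rotation":[0,0,0]}
    - {"grip":0,"dp":[0,-0.02,-0.025],"rotation":[0,0,0]}
    - {"grip":0,"dp":[0,-0.02,-0.025],"rotation":[0,0,0]}
    - {"grip":0,"dp":[0,-0.01,-0.02],"rotation":[0,0,0]}

```text
time_s: 14.42
tool_pos: [0.3705, -0.4198, 0.3674]
tool_rot: [-179.7, -0.4, 89.3]
force: [0.4, -1.2, 0.4]
grip_width: 0.0732
```

```bash
python3 - <<'E'
from h import *
t=env.read_camera('top');p=prm('top')
q=proj(p,[(.445,-.4245,.247),(.445,-.4245,.075)]);print(q)
u,v=q[0].astype(int); cv2.imwrite('pics/t7.png',t[:,:,::-1]); s=env.read_camera('scene'); cv2.imwrite('pics/s7.png',s[:,:,::-1])
go((0.42,-0.10,0.34),0)
E
```

```text
[[443.30406883 242.10239078]
 [425.29506344 240.46313484]]
t 14.52 pos [ 0.3716 -0.421   0.3699] rot [-1.799e+02 -1.100e-01  8.917e+01] q [ 67.5   7.7 -24.7  76.1   3.2  97.  132.6] F [ 0.8 -0.3  1. ] w 0.081
n 13 rot/row [-0.01, -0.0, 6.86]
[[0.0247, 0.0034, 0.0023], [0.025, 0.0004, 0.0023], [0.0248, -0.0026, 0.0023], [0.0243, -0.0055, 0.0023], [0.0235, -0.0084, 0.0023], [0.0223, -0.0112, 0.0023], [0.0208, -0.0137, 0.0023], [0.0191, -0.0161, 0.0023], [0.017, -0.0183, 0.0023], [0.0147, -0.0202, 0.0023], [0.0122, -0.0218, 0.0023], [0.0095, -0.0231, 0.0023], [0.0066, -0.0241, 0.0023]]
```

Request:
carry_out:
  plan:
    - {"grip":0,"dp":[0.025,0,0],"rotation":[0,0,6.9]}
    - {"grip":0,"dp":[0.035,0,0],"rotation":[0,0,6.9]}
    - {"grip":0,"dp":[0.035,-0.004,0],"rotation":[0,0,6.9]}
    - {"grip":0,"dp":[0.034,-0.008,0],"rotation":[0,0,6.9]}
    - {"grip":0,"dp":[0.033,-0.012,0],"rotation":[0,0,6.9]}
    - {"grip":0,"dp":[0.031,-0.016,0],"rotation":[0,0,6.9]}
    - {"grip":0,"dp":[0.029,-0.02,0],"rotation":[0,0,6.9]}
    - {"grip":0,"dp":[0.027,-0.023,0],"rotation":[0,0,6.9]}

```text
time_s: 15.18
tool_pos: [0.4087, -0.1509, 0.364]
tool_rot: [-179.7, 0.1, 31.8]
force: [0.6, 0.5, 0.5]
grip_width: 0.0872
```

```bash
python3 - <<'E'
from h import *
go((0.56,0.12,0.34),-2)
E
```

```text
t 15.18 pos [ 0.4087 -0.1509  0.364 ] rot [-1.7968e+02  1.2000e-01  3.1850e+01] q [ 59.7  -9.7 -36.1  91.5  -5.8  96.6  55.2] F [0.6 0.5 0.5] w 0.0872
n 8 rot/row [-0.03, 0.03, 4.23]
[[0.0339, -0.0188, 0.003], [0.0325, -0.0212, 0.003], [0.0308, -0.0236, 0.003], [0.029, -0.0258, 0.003], [0.027, -0.0278, 0.003], [0.0249, -0.0298, 0.003], [0.0226, -0.0315, 0.003], [0.0202, -0.0331, 0.003]]
```

Request:
carry_out:
  plan:
    - {"grip":0,"dp":[0.033,-0.018,0.002],"rotation":[0,0,4.2]}
    - {"grip":0,"dp":[0.032,-0.021,0.002],"rotation":[0,0,4.2]}
    - {"grip":0,"dp":[0.031,-0.023,0.002],"rotation":[0,0,4.2]}
    - {"grip":0,"dp":[0.029,-0.026,0.002],"rotation":[0,0,4.2]}
    - {"grip":0,"dp":[0.027,-0.028,0.002],"rotation":[0,0,4.2]}
    - {"grip":0,"dp":[0.025,-0.03,0.002],"rotation":[0,0,4.2]}
    - {"grip":0,"dp":[0.02,-0.03,0.002],"rotation":[0,0,4.2]}
    - {"grip":0,"dp":[0.01,-0.02,0.002],"rotation":[0,0,4.2]}

```text
time_s: 15.85
tool_pos: [0.547, 0.1106, 0.3454]
tool_rot: [179.9, 0.1, -2.3]
force: [-0.7, -0.9, -0.3]
grip_width: 0.0872
```

```bash
python3 - <<'E'
from h import *
go((0.621,0.2135,0.32),-2)
E
```

```text
t 15.85 pos [0.547  0.1106 0.3454] rot [ 1.7989e+02  9.0000e-02 -2.3100e+00] q [ 37.1  12.4 -61.   78.8  10.9  95.2 -24.6] F [-0.7 -0.9 -0.3] w 0.0872
n 4 rot/row [0.03, 0.02, -0.08]
[0.0175, -0.0265, 0.0063]
```

Request:
carry_out:
  plan:
    - {"grip":0,"dp":[0.012,-0.018,0.003],"rotation":[0,0,0]}
    - {"grip":0,"dp":[0.018,-0.026,0.005],"rotation":[0,0,0]}
    - {"grip":0,"dp":[0.018,-0.026,0.005],"rotation":[0,0,0]}
    - {"grip":0,"dp":[0.014,-0.02,0.004],"rotation":[0,0,0]}
    - {"grip":0,"dp":[0.004,-0.006,0.002],"rotation":[0,0,0]}
    - {"grip":0,"dp":[0,0,0],"rotation":[0,0,0]}

```text
time_s: 16.35
tool_pos: [0.6186, 0.2181, 0.3174]
tool_rot: [-179.8, 0.6, -1.9]
force: [-0.3, -0.9, -0.4]
grip_width: 0.087
```

```bash
python3 - <<'E'
from h import *
go((0.621,0.2135,0.20),-2)
p=prm('wrist'); im=env.read_camera('wrist');q=proj(p,[(.621,.214,.247)]);print(q); u,v=q[0].astype(int)
cv2.imwrite('pics/w8.png',im[:,:,::-1]); g=cv2.cvtColor(im,cv2.COLOR_RGB2GRAY)
print(g[v-16:v+17:2,u-24:u+25:2])
E
```

```text
t 16.35 pos [0.6186 0.2181 0.3174] rot [-179.85    0.64   -1.89] q [ 16.1  27.8 -58.4  67.   23.1  97.4 -38.1] F [-0.3 -0.9 -0.4] w 0.087
n 3 rot/row [-0.05, 0.21, 0.04]
[0.0013, 0.0016, 0.0391]
[[326.00883031 206.86026259]]
[[230 176 110 137 171 183 179 179 176 176 106  50  49  50  47  92 115 113
  118 116 116 131 136 135 135]
 [229 177 110 135 170 183 179 180 174 170  65  62  65  65  63  63 115 113
  117 117 115 132 138 138 137]
 [225 177 111 135 170 183 180 181 176 170  73  85  89  89  87  63 115 113
  118 115 115 131 137 136 137]
 [223 175 110 134 171 182 179 180 175 171  74  88  90  90  90  61 114 113
  117 116 115 131 134 134 133]
 [222 175 109 134 170 182 180 180 175 170  72  87  90  90  89  64 113 113
  116 115 115 132 135 134 134]
 [220 183 101 133 170 182 179 181 176 170  74  87  90  91  87  69 113 114
  116 113 115 132 137 136 137]
 [221 198 101 133 172 181 181 181 176 168  65  88  90  92  88  69 114 115
  116 113 113 128 133 133 134]
 [220 197 111 133 173 181 179 179 180 149  62  87  90  91  89  64 111 114
  116 113 116 124 130 130 130]
 [231 197 125 133 152 132 130  90 1
[... 210 characters left out ...]
74  65  59  87  88  90  89  49  62  62
   59  60  62 187 207 198 124]
 [231 196 101 126 126 144 145 147 142 134  65  88  88  90  88  58  92  93
   91  91  90 166 205 199 122]
 [231 198  99 131 126 131 140 184 167 158  71  86  89  91  87 103 166 167
  165 169 170 196 207 198 124]
 [231 197 101 131 132 136 149 205 205 209 119  87  90  91  85 181 207 209
  207 211 213 209 206 200 129]
 [230 197 100 130 132 136 135 193 204 208 125  85  90  90  84 187 205 209
  205 211 213 210 207 199 135]
 [230 197 109 130 132 136 139 197 205 208 156  96  94  91 120 195 205 209
  207 210 213 210 208 197 132]
 [230 197 126 132 132 136 148 205 204 207 203 167 146 130 199 206 207 209
  206 211 214 209 208 198 133]]
```

Request:
carry_out:
  plan:
    - {"grip":0,"dp":[0.001,0.002,0.015],"rotation":[-0.1,0.3,0]}
    - {"grip":0,"dp":[0.001,0.001,0.025],"rotation":[0,0.3,0]}
    - {"grip":0,"dp":[0,0,0.025],"rotation":[0,0,0]}
    - {"grip":0,"dp":[0,0,0.02],"rotation":[0,0,0]}
    - {"grip":0,"dp":[0,0,0.015],"rotation":[0,0,0]}
    - {"grip":0,"dp":[0,0,0.008],"rotation":[0,0,0]}
    - {"grip":0,"dp":[0,0,0],"rotation":[0,0,0]}

```text
time_s: 16.98
tool_pos: [0.619, 0.2051, 0.2099]
tool_rot: [179.7, -0.4, -2.4]
force: [0.7, 0.4, -0.3]
grip_width: 0.087
```

```bash
python3 - <<'E'
from h import *
go((0.6218,0.214,0.18),-2)
E
```

```text
t 16.98 pos [0.619  0.2051 0.2099] rot [179.73  -0.38  -2.43] q [ 20.1  28.  -57.8  79.7  23.9  84.9 -39.1] F [ 0.7  0.4 -0.3] w 0.087
n 1 rot/row [0.27, -0.38, -0.43]
[0.0022, -0.0091, 0.0298]
```

Request:
carry_out:
  plan:
    - {"grip":0,"dp":[0.001,-0.005,0.011],"rotation":[0.1,-0.2,-0.2]}
    - {"grip":0,"dp":[0.001,-0.003,0.012],"rotation":[0.1,-0.2,-0.2]}
    - {"grip":0,"dp":[0,-0.001,0.006],"rotation":[0,0,0]}
    - {"grip":0.3,"dp":[0,0,0],"rotation":[0,0,0]}
    - {"grip":0.5,"dp":[0,0,0],"rotation":[0,0,0]}

```text
time_s: 17.4
tool_pos: [0.6234, 0.2131, 0.1817]
tool_rot: [180.0, -0.2, -2.2]
force: [-0.0, 0.5, -0.5]
grip_width: 0.0801
```

```bash
python3 - <<'E'
from h import *
go((0.6218,0.214,0.18),-2)
E
```

```text
t 17.4 pos [0.6234 0.2131 0.1817] rot [179.97  -0.22  -2.19] q [ 19.   29.7 -57.2  80.9  25.   82.5 -40. ] F [-0.   0.5 -0.5] w 0.0801
n 1 rot/row [0.03, -0.22, -0.19]
[-0.0016, -0.0009, 0.0017]
```

Request:
carry_out:
  plan:
    - {"grip":0.78,"dp":[-0.0015,0,0.001],"rotation":[0,-0.2,0]}
    - {"grip":0.78,"dp":[0,0,0],"rotation":[0,0,0]}
    - {"grip":0.78,"dp":[0,0,0],"rotation":[0,0,0]}
    - {"grip":0.78,"dp":[0,0,0],"rotation":[0,0,0]}
    - {"grip":0.78,"dp":[0,0,0],"rotation":[0,0,0]}
    - {"grip":0.78,"dp":[0,0,0],"rotation":[0,0,0]}
    - {"grip":0.78,"dp":[0,0,0],"rotation":[0,0,0]}
    - {"grip":0.78,"dp":[0,0,0],"rotation":[0,0,0]}
  force: 10

```text
time_s: 18.07
tool_pos: [0.6226, 0.2147, 0.1829]
tool_rot: [-179.9, -0.2, -2.1]
force: [-0.5, 0.5, -0.5]
grip_width: 0.0281
```

```bash
python3 - <<'E'
from h import *
go((0.6218,0.214,0.18),-2)
E
```

```text
t 18.07 pos [0.6226 0.2147 0.1829] rot [-1.7993e+02 -1.6000e-01 -2.1300e+00] q [ 19.   29.7 -57.3  80.8  24.9  82.6 -40. ] F [-0.5  0.5 -0.5] w 0.0281
n 1 rot/row [-0.07, -0.16, -0.13]
[-0.0007, 0.0007, 0.0029]
```

Request:
carry_out:
  plan:
    - {"grip":1,"dp":[-0.001,0,0.001],"rotation":[0,-0.1,0]}
    - {"grip":1,"dp":[0,0,0],"rotation":[0,0,0]}
    - {"grip":1,"dp":[0,0,0],"rotation":[0,0,0]}
    - {"grip":1,"dp":[0,0,0],"rotation":[0,0,0]}
    - {"grip":1,"dp":[0,0,0],"rotation":[0,0,0]}
    - {"grip":1,"dp":[0,0,0],"rotation":[0,0,0]}

```text
time_s: 18.57
tool_pos: [0.6208, 0.2147, 0.1819]
tool_rot: [-180.0, 0.0, -2.1]
force: [-0.6, -1.1, 0.0]
grip_width: 0.0102
```

Request:
carry_out:
  plan:
    - {"grip":1,"dp":[0,0,0],"rotation":[0,0,0]}
    - {"grip":1,"dp":[0,0,0],"rotation":[0,0,0]}
  force: 35

```text
time_s: 18.73
tool_pos: [0.6208, 0.2147, 0.1819]
tool_rot: [-179.9, 0.0, -2.1]
force: [0.1, -0.4, 0.7]
grip_width: 0.0099
```

```bash
python3 - <<'E'
from h import *
go((0.621,0.214,0.215),-2)
E
```

```text
t 18.73 pos [0.6208 0.2147 0.1819] rot [-1.7995e+02  1.0000e-02 -2.1200e+00] q [ 19.   29.7 -57.3  81.   24.8  82.6 -40. ] F [ 0.1 -0.4  0.7] w 0.0099
n 1 rot/row [-0.05, 0.01, -0.12]
[0.0002, 0.0007, -0.0331]
```

Request:
carry_out:
  plan:
    - {"grip":1,"dp":[0,0,-0.006],"rotation":[0,0,0]}
    - {"grip":1,"dp":[0,0,-0.01],"rotation":[0,0,0]}
    - {"grip":1,"dp":[0,0,-0.01],"rotation":[0,0,0]}
    - {"grip":1,"dp":[0,0,-0.006],"rotation":[0,0,0]}
    - {"grip":1,"dp":[-0.008,0,0],"rotation":[0,0,0]}
    - {"grip":1,"dp":[-0.015,0,0],"rotation":[0,0,0]}
    - {"grip":1,"dp":[-0.025,0,0],"rotation":[0,0,0]}
    - {"grip":1,"dp":[-0.03,0,0],"rotation":[0,0,0]}

```text
time_s: 19.4
tool_pos: [0.5448, 0.2163, 0.216]
tool_rot: [-179.7, -0.0, -2.5]
force: [-0.5, -0.1, 0.5]
grip_width: 0.01
```

```bash
python3 - <<'E'
from h import *
go((0.45,0.08,0.225),-1)
E
```

```text
t 19.4 pos [0.5448 0.2163 0.216 ] rot [-1.7973e+02 -1.0000e-02 -2.4900e+00] q [ 26.3  19.4 -62.2  88.6  17.   82.2 -39.4] F [-0.5 -0.1  0.5] w 0.01
n 5 rot/row [-0.05, -0.0, -0.3]
[[-0.0178, 0.028, -0.0019], [-0.0179, 0.028, -0.0019], [-0.0181, 0.0279, -0.0019], [-0.0182, 0.0278, -0.0019], [-0.0183, 0.0277, -0.0018]]
```

Request:
carry_out:
  plan:
    - {"grip":1,"dp":[-0.025,0.015,-0.001],"rotation":[0,0,0]}
    - {"grip":1,"dp":[-0.025,0.025,-0.002],"rotation":[0,0,-0.3]}
    - {"grip":1,"dp":[-0.02,0.03,-0.002],"rotation":[0,0,-0.3]}
    - {"grip":1,"dp":[-0.015,0.03,-0.002],"rotation":[0,0,-0.3]}
    - {"grip":1,"dp":[-0.01,0.035,-0.002],"rotation":[0,0,-0.3]}
    - {"grip":1,"dp":[-0.003,0.035,-0.002],"rotation":[0,0,0]}
    - {"grip":1,"dp":[0,0.035,-0.002],"rotation":[0,0,0]}
    - {"grip":1,"dp":[0,0.035,0],"rotation":[0,0,0]}

```text
time_s: 20.07
tool_pos: [0.4248, -0.0134, 0.2243]
tool_rot: [179.7, 0.3, 0.1]
force: [1.2, 0.7, -2.6]
grip_width: 0.0096
```

```bash
python3 - <<'E'
from h import *
go((0.4,-0.25,0.225),-1)
E
```

```text
t 20.07 pos [ 0.4248 -0.0134  0.2243] rot [1.7972e+02 2.6000e-01 5.0000e-02] q [ 54.1 -12.8 -47.7 107.7  -9.2  81.3   8.6] F [ 1.2  0.7 -2.6] w 0.0096
n 6 rot/row [0.05, 0.04, 0.18]
[-0.0042, 0.0394, 0.0001]
```

Request:
carry_out:
  plan:
    - {"grip":1,"dp":[0,0.035,0],"rotation":[0,0,0]}
    - {"grip":1,"dp":[0,0.035,0],"rotation":[0,0,0.2]}
    - {"grip":1,"dp":[-0.002,0.035,0],"rotation":[0,0,0.2]}
    - {"grip":1,"dp":[-0.006,0.035,0],"rotation":[0,0,0.2]}
    - {"grip":1,"dp":[-0.009,0.035,0],"rotation":[0,0,0.2]}
    - {"grip":1,"dp":[-0.009,0.03,0],"rotation":[0,0,0]}
    - {"grip":1,"dp":[-0.006,0.025,0],"rotation":[0,0,0]}
    - {"grip":1,"dp":[-0.002,0.015,0],"rotation":[0,0,0]}

```text
time_s: 20.73
tool_pos: [0.3826, -0.2688, 0.2275]
tool_rot: [179.1, 0.1, -0.9]
force: [-1.0, -0.1, -1.4]
grip_width: 0.0098
```

```bash
python3 - <<'E'
from h import *
go((0.385,-0.314,0.215),-1)
E
```

```text
t 20.73 pos [ 0.3826 -0.2688  0.2275] rot [ 1.7911e+02  1.5000e-01 -8.6000e-01] q [ 64.8  -4.7 -31.5 103.6  -1.7  80.1  32.8] F [-1.  -0.1 -1.4] w 0.0098
n 2 rot/row [0.44, 0.07, 0.07]
[0.0016, 0.0225, 0.0066]
```

Request:
carry_out:
  plan:
    - {"grip":1,"dp":[0.001,0.017,0.004],"rotation":[0.3,0,0]}
    - {"grip":1,"dp":[0.001,0.016,0.004],"rotation":[0.3,0,0]}
    - {"grip":1,"dp":[0,0.005,0.002],"rotation":[0.2,0,0]}
    - {"grip":1,"dp":[0,0,0],"rotation":[0,0,0]}

```text
time_s: 21.07
tool_pos: [0.3831, -0.3088, 0.2177]
tool_rot: [180.0, 0.1, -1.1]
force: [-0.2, -0.0, -2.0]
grip_width: 0.0094
```

```bash
python3 - <<'E'
from h import *
go((0.4455,-0.3128,0.215),-1)
E
```

```text
t 21.07 pos [ 0.3831 -0.3088  0.2177] rot [ 1.7996e+02  1.1000e-01 -1.0600e+00] q [ 66.1  -0.6 -29.9 101.3  -0.2  79.3  35.2] F [-0.2 -0.  -2. ] w 0.0094
n 2 rot/row [0.02, 0.05, -0.03]
[0.0312, 0.0014, 0.0013]
```

Request:
carry_out:
  plan:
    - {"grip":1,"dp":[0.008,0.001,0],"rotation":[0,0,0]}
    - {"grip":1,"dp":[0.012,0.001,0],"rotation":[0,0,0]}
    - {"grip":1,"dp":[0.013,0.001,0],"rotation":[0,0,0]}
    - {"grip":1,"dp":[0.01,0,0.001],"rotation":[0,0,0]}
    - {"grip":1,"dp":[0.006,0,0.001],"rotation":[0,0,0]}
    - {"grip":1,"dp":[0.001,0,0],"rotation":[0,0,0]}
    - {"grip":1,"dp":[0,0,0],"rotation":[0,0,0]}

```text
time_s: 21.65
tool_pos: [0.4426, -0.3039, 0.2168]
tool_rot: [-179.9, -0.1, -0.4]
force: [-0.1, 0.0, -1.9]
grip_width: 0.0099
```

```bash
python3 - <<'E'
from h import *
go((0.4455,-0.3128,0.185),-1)
E
```

```text
t 21.65 pos [ 0.4426 -0.3039  0.2168] rot [-1.7994e+02 -7.0000e-02 -4.1000e-01] q [ 62.4   5.7 -32.6  95.8   3.   79.5  28.9] F [-0.1  0.  -1.9] w 0.0099
n 1 rot/row [-0.06, -0.07, 0.59]
[0.0029, 0.0089, 0.0318]
```

Request:
carry_out:
  plan:
    - {"grip":1,"dp":[0.001,0.004,0.003],"rotation":[0,0,0.3]}
    - {"grip":1,"dp":[0.001,0.004,0.006],"rotation":[0,0,0.2]}
    - {"grip":1,"dp":[0,0.001,0.008],"rotation":[0,0,0]}
    - {"grip":1,"dp":[0,0,0.007],"rotation":[0,0,0]}
    - {"grip":1,"dp":[0,0,0.004],"rotation":[0,0,0]}
    - {"grip":1,"dp":[0,0,0.001],"rotation":[0,0,0]}
    - {"grip":1,"dp":[0,0,0],"rotation":[0,0,0]}

```text
time_s: 22.23
tool_pos: [0.4422, -0.314, 0.1836]
tool_rot: [-179.9, 0.1, -1.1]
force: [0.2, 0.4, -1.5]
grip_width: 0.0097
```

```bash
python3 - <<'E'
from h import *
go((0.4455,-0.3128,0.182),-1)
E
```

```text
t 22.23 pos [ 0.4422 -0.314   0.1836] rot [-1.7992e+02  1.2000e-01 -1.0800e+00] q [ 62.4   7.5 -32.3  97.8   4.1  76.1  28.2] F [ 0.2  0.4 -1.5] w 0.0097
n 1 rot/row [-0.08, 0.12, -0.08]
[0.0033, -0.0013, 0.0016]
```

Request:
carry_out:
  plan:
    - {"grip":1,"dp":[0.002,0,0],"rotation":[0,0,0]}
    - {"grip":1,"dp":[0.001,0,0.001],"rotation":[0,0,0]}
    - {"grip":1,"dp":[0,0,0.002],"rotation":[0,0,0]}
    - {"grip":1,"dp":[0,0,0.002],"rotation":[0,0,0]}
    - {"grip":1,"dp":[0,0,0],"rotation":[0,0,0]}

```text
time_s: 22.65
tool_pos: [0.4455, -0.3145, 0.183]
tool_rot: [179.9, 0.1, -1.1]
force: [-0.1, 0.1, -2.7]
grip_width: 0.01
```

```bash
python3 - <<'E'
from h import *
go((0.4455,-0.3128,0.182),-1)
E
```

```text
t 22.65 pos [ 0.4455 -0.3145  0.183 ] rot [ 1.7992e+02  9.0000e-02 -1.1200e+00] q [ 62.1   7.9 -32.4  97.5   4.4  75.9  27.8] F [-0.1  0.1 -2.7] w 0.01
n 1 rot/row [0.08, 0.09, -0.12]
[-0.0001, -0.0017, 0.001]
```

Request:
carry_out:
  plan:
    - {"grip":1,"dp":[0,0,0.002],"rotation":[0,0,0]}
    - {"grip":1,"dp":[0,0,0.003],"rotation":[0,0,0]}
    - {"grip":1,"dp":[0,0,0.003],"rotation":[0,0,0]}
    - {"grip":1,"dp":[0,0,0.001],"rotation":[0,0,0]}

```text
time_s: 22.98
tool_pos: [0.4462, -0.3149, 0.1829]
tool_rot: [179.6, 0.0, -1.1]
force: [-0.9, 0.4, -2.1]
grip_width: 0.0098
```

Request:
carry_out:
  plan:
    - {"grip":1,"dp":[0,0,0.005],"rotation":[0.2,0,0]}
    - {"grip":1,"dp":[0,0,0.005],"rotation":[0.2,0,0]}
    - {"grip":1,"dp":[0,0,0.002],"rotation":[0,0,0]}

```text
time_s: 23.23
tool_pos: [0.4464, -0.3151, 0.183]
tool_rot: [179.7, -0.0, -1.1]
force: [-2.7, 1.1, -0.2]
grip_width: 0.0097
```

```bash
python3 - <<'E'
from h import *
o=st(); print(o['wrist_torque'])
p=prm('wrist'); im=env.read_camera('wrist'); save('w9',im,(150,60,470,260),2.5)
E
```

```text
t 23.23 pos [ 0.4464 -0.3151  0.183 ] rot [ 1.7966e+02 -3.0000e-02 -1.0900e+00] q [ 62.1   7.8 -32.4  97.6   4.6  75.7  27.7] F [-2.7  1.1 -0.2] w 0.0097
[0.38523494 0.61510082 0.00624423]
```

View pics/w9.png

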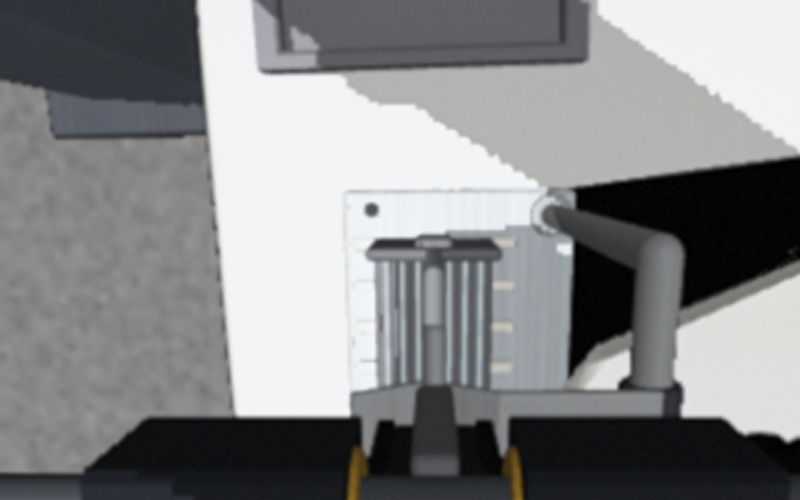

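Request:
carry_out:
  plan:
    - {"grip":0.84,"dp":[-0.001,0,0],"rotation":[0,0,0]}
    - {"grip":0.8,"dp":[0,0,0],"rotation":[0,0,0]}
    - {"grip":0.7,"dp":[0,0,0],"rotation":[0,0,0]}
    - {"grip":0.6,"dp":[0,0,0],"rotation":[0,0,0]}
    - {"grip":0.5,"dp":[0,0,0],"rotation":[0,0,0]}
    - {"grip":0.5,"dp":[0,0,0],"rotation":[0,0,0]}
    - {"grip":0.5,"dp":[0,0,0],"rotation":[0,0,0]}

```text
time_s: 23.87
tool_pos: [0.4475, -0.3159, 0.1828]
tool_rot: [179.5, -0.3, -1.1]
force: [0.7, 0.2, 0.2]
grip_width: 0.0402
```

Request:
carry_out:
  plan:
    - {"grip":0.5,"dp":[0,0,-0.012],"rotation":[0,0,0]}
    - {"grip":0.5,"dp":[0,0,-0.02],"rotation":[0,0,0]}
    - {"grip":0.5,"dp":[0,0,-0.025],"rotation":[0,0,0]}
    - {"grip":0,"dp":[0,-0.005,-0.03],"rotation":[0,0,0]}
    - {"grip":0,"dp":[-0.01,-0.02,-0.03],"rotation":[0,0,0]}
    - {"grip":0,"dp":[-0.01,-0.03,-0.03],"rotation":[0,0,0]}
    - {"grip":0,"dp":[0,-0.03,-0.02],"rotation":[0,0,0]}
    - {"grip":0,"dp":[0,-0.03,0],"rotation":[0,0,0]}

```text
time_s: 24.53
tool_pos: [0.4258, -0.2027, 0.3574]
tool_rot: [179.8, -0.1, -1.7]
force: [0.6, 0.1, -0.3]
grip_width: 0.0689
```

```bash
python3 - <<'E'
from h import *
go((0.44,0.02,0.38),0)
t=env.read_camera('top'); cv2.imwrite('pics/t9.png',t[:,:,::-1])
for r in rect(t,(105,150,60),(130,255,255),150): print(np.round(r[0],1),np.round(r[1],1),r[2],onz(prm('top'),r[0],0.03).round(3))
E
```

```text
t 24.53 pos [ 0.4258 -0.2027  0.3574] rot [ 1.798e+02 -1.300e-01 -1.720e+00] q [ 60.5  -4.8 -35.2  88.9  -2.6  94.9  23.5] F [ 0.6  0.1 -0.3] w 0.0689
n 6 rot/row [0.03, -0.02, -0.29]
[[0.0013, -0.0372, -0.0039], [0.0014, -0.0372, -0.0039], [0.0016, -0.0371, -0.0039], [0.0018, -0.0371, -0.0038], [0.002, -0.0371, -0.0038], [0.0022, -0.0371, -0.0038]]
[253.2 246.5] [35.5 10.7] 86.98721313476562 [[0.436 0.144 0.03 ]]
[280.  245.5] [35. 10.] 90.0 [[0.438 0.054 0.03 ]]
[231.4 242.6] [35.9 11.3] 83.1572265625 [[0.45  0.217 0.03 ]]
[ 90.3 164.5] [38.  94.5] 83.8844985961914 [[0.726 0.706 0.03 ]]
```

```bash
python3 - <<'E'
from h import *
go((0.45,0.01,0.41),91,14)
E
```

```text
t 24.58 pos [ 0.427  -0.1947  0.3573] rot [ 1.7991e+02 -1.2000e-01 -1.1700e+00] q [ 60.3  -5.1 -35.6  89.1  -2.9  94.9  23.4] F [0.7 5.2 0.7] w 0.0727
n 14 rot/row [0.01, -0.0, -6.58]
[[0.0013, -0.0146, -0.0038], [0.003, -0.0144, -0.0038], [0.0047, -0.014, -0.0038], [0.0062, -0.0133, -0.0038], [0.0077, -0.0125, -0.0038], [0.0091, -0.0116, -0.0038], [0.0104, -0.0104, -0.0038], [0.0115, -0.0092, -0.0038], [0.0125, -0.0078, -0.0038], [0.0133, -0.0063, -0.0038], [0.0139, -0.0048, -0.0038], [0.0144, -0.0031, -0.0038], [0.0146, -0.0015, -0.0038], [0.0147, 0.0002, -0.0038]]
```

Request:
carry_out:
  plan:
    - {"grip":0,"dp":[0.001,-0.015,-0.004],"rotation":[0,0,-6.9]}
    - {"grip":0,"dp":[0.003,-0.015,-0.004],"rotation":[0,0,-6.9]}
    - {"grip":0,"dp":[0.005,-0.014,-0.004],"rotation":[0,0,-6.9]}
    - {"grip":0,"dp":[0.006,-0.014,-0.004],"rotation":[0,0,-6.9]}
    - {"grip":0,"dp":[0.008,-0.013,-0.004],"rotation":[0,0,-6.9]}
    - {"grip":0,"dp":[0.009,-0.012,-0.004],"rotation":[0,0,-6.9]}
    - {"grip":0,"dp":[0.01,-0.01,-0.004],"rotation":[0,0,-6.9]}
    - {"grip":0,"dp":[0.012,-0.009,-0.004],"rotation":[0,0,-6.9]}

```text
time_s: 25.25
tool_pos: [0.4359, -0.0681, 0.3968]
tool_rot: [179.4, 0.2, 55.7]
force: [-0.1, -0.8, 1.4]
grip_width: 0.0867
```

Request:
carry_out:
  plan:
    - {"grip":0,"dp":[0.012,-0.008,-0.004],"rotation":[0,0,-6.9]}
    - {"grip":0,"dp":[0.013,-0.006,-0.004],"rotation":[0,0,-6.9]}
    - {"grip":0,"dp":[0.013,-0.005,-0.004],"rotation":[0,0,-6.9]}
    - {"grip":0,"dp":[0.014,-0.003,-0.003],"rotation":[0,0,-6.9]}
    - {"grip":0,"dp":[0.012,0,0],"rotation":[0,0,-5]}
    - {"grip":0,"dp":[0,0,0],"rotation":[0,0,0]}
    - {"grip":0,"dp":[0,0,0],"rotation":[0,0,0]}

```text
time_s: 25.83
tool_pos: [0.4373, 0.0096, 0.4177]
tool_rot: [179.2, 0.7, 90.2]
force: [0.5, -0.3, 0.4]
grip_width: 0.0873
```

```bash
python3 - <<'E'
from h import *
p=prm('wrist'); im=env.read_camera('wrist'); st(); cv2.imwrite('pics/w10r.png',im[:,:,::-1])
np.save('w10.npy',np.r_[p['fx'],p['fy'],p['cx'],p['cy'],p['k1'],p['R'].ravel(),p['t']])
print('tray pred',proj(p,[(.3631,0,.016),(.5195,.0053,.016),(.3656,-.196,.016),(.5259,-.191,.016)]).round())
for r in rect(im,(105,120,40),(130,255,255),600): print(np.round(r[0],1),np.round(r[1],1),round(r[2],1),onz(p,cv2.boxPoints(r),0.032).round(4).tolist())
c=proj(p,[(.43,.26,0),(.43,-.22,0)]);print(c)
save('w10',im,(190,60,510,250),2.5)
E
```

```text
t 25.88 pos [0.4373 0.0097 0.4177] rot [179.21   0.68  90.16] q [ 43.9  -9.8 -40.8  85.   -5.9 101.6  92.5] F [-0.1  1.   0.1] w 0.0873
tray pred [[321. 124.]
 [324. 198.]
 [226. 125.]
 [234. 201.]]
[425.9 167. ] [62.1 23.4] 87.4 [[0.387, 0.1838, 0.032], [0.3846, 0.2305, 0.032], [0.5124, 0.2496, 0.032], [0.515, 0.2003, 0.032]]
[349. 161.] [62. 20.] 90.0 [[0.3752, 0.0359, 0.032], [0.375, 0.0757, 0.032], [0.5014, 0.0799, 0.032], [0.5016, 0.0379, 0.032]]
[391.5 160. ] [62. 21.] 90.0 [[0.3729, 0.1193, 0.032], [0.3726, 0.161, 0.032], [0.4988, 0.1701, 0.032], [0.499, 0.126, 0.032]]
[[442.23846225 156.73285112]
 [219.69230203 155.87855048]]
```

View pics/w10.png

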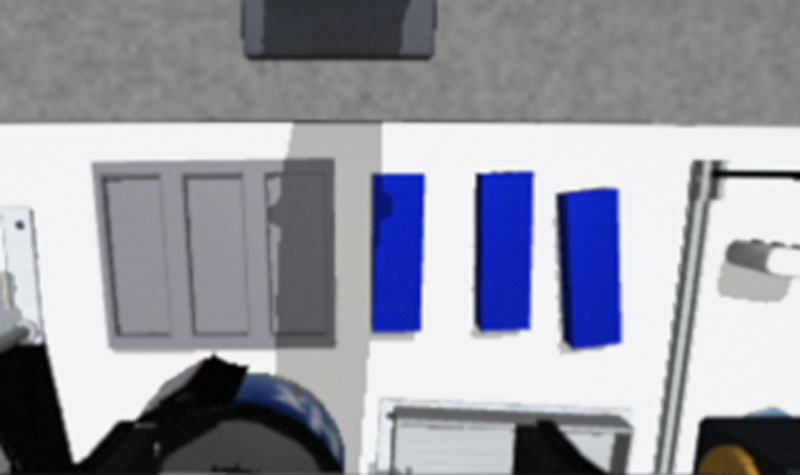

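```bash
python3 - <<'E'
from h import *
a=np.load('w10.npy');p=dict(zip(['fx','fy','cx','cy','k1'],a[:5]));p['R']=a[5:14].reshape(3,3);p['t']=a[14:]
f=lambda q,z:onz(p,np.array(q,float)/2.5+[190-.3,60-.3],z)
for n,q in dict(b0=[(424,174),(421,331)],b1=[(533,172),(530,329)],b2=[(616,189),(621,343)]).items():
    e=f(q,.032);d=e[1]-e[0];L=np.hypot(*d[:2]);d/=L;m=e.mean(0);nrm=np.array([d[1],-d[0]]);print(n,'c',(m[:2]+nrm*.021).round(4),'yaw',np.degrees(np.arctan2(d[1],d[0])).round(2),'L',L.round(4))
for n,q in dict(tray=[(92,163),(333,158),(335,347),(110,350)],pm=[(102,176),(160,176),(172,334),(117,337)],p0=[(183,174),(243,174),(249,333),(192,335)],pp=[(266,173),(331,173),(333,334),(273,335)]).items():
    e=f(q,.016);print(n,e[:,:2].round(4).tolist(),e.mean(0)[:2].round(4),'yaw',[np.degrees(np.arctan2(*(v[[1,0]]))).round(2) for v in (e[3]-e[0],e[2]-e[1])])
E
```

```text
b0 c [0.4379 0.0561] yaw 0.83 L 0.128
b1 c [0.4366 0.1452] yaw 3.04 L 0.128
b2 c [0.4505 0.2181] yaw 7.78 L 0.128
tray [[0.3652, -0.1942], [0.3614, 0.0036], [0.52, 0.0056], [0.5237, -0.1917]] [ 0.4426 -0.0941] yaw [np.float64(0.9), np.float64(0.72)]
pm [[0.3756, -0.1867], [0.3757, -0.1386], [0.5091, -0.1361], [0.512, -0.1846]] [ 0.4431 -0.1615] yaw [np.float64(0.89), np.float64(1.05)]
p0 [[0.3741, -0.1195], [0.3742, -0.0701], [0.5079, -0.0689], [0.5099, -0.1187]] [ 0.4415 -0.0943] yaw [np.float64(0.34), np.float64(0.49)]
pp [[0.3734, -0.0512], [0.3733, 0.002], [0.5084, 0.0039], [0.5095, -0.0481]] [ 0.4411 -0.0234] yaw [np.float64(1.28), np.float64(0.79)]
```

Request:
carry_out:
  plan:
    - {"grip":0.25,"dp":[0.006,0,0.03],"rotation":[0.4,0.4,0]}
    - {"grip":0.25,"dp":[0.006,0,0.035],"rotation":[0.4,0.3,0]}
    - {"grip":0.25,"dp":[0.006,0,0.035],"rotation":[0,0,0]}
    - {"grip":0.25,"dp":[0.006,0,0.035],"rotation":[0,0,0]}
    - {"grip":0.25,"dp":[0.006,0,0.035],"rotation":[0,0,0]}
    - {"grip":0.25,"dp":[0.006,0,0.035],"rotation":[0,0,0]}
    - {"grip":0.25,"dp":[0.006,0,0.03],"rotation":[0,0,0]}
    - {"grip":0.25,"dp":[0.003,0,0.015],"rotation":[0,0,0]}

```text
time_s: 26.55
tool_pos: [0.4425, 0.0443, 0.1619]
tool_rot: [179.4, 0.2, 88.2]
force: [-0.5, -0.1, -0.1]
grip_width: 0.0657
```

```bash
python3 - <<'E'
from h import *
go((0.438,0.056,0.03),91,5)
a=np.load('w10.npy');p=dict(zip(['fx','fy','cx','cy','k1'],a[:5]));p['R']=a[5:14].reshape(3,3);p['t']=a[14:]
f=lambda q,z:onz(p,np.array(q,float)/2.5+[190-.3,60-.3],z)
print('glass channel',f([(693,165),(720,165),(660,470),(685,470)],.014).round(4))
im=env.read_camera('top')
for r in rect(im,(105,150,60),(130,255,255),100): print(np.round(r[0],1),np.round(r[1],1),round(r[2],1))
E
```

```text
t 26.55 pos [0.4425 0.0443 0.1619] rot [179.41   0.22  88.23] q [ 41.9  -7.  -47.2 111.7  -5.   72.6  84.6] F [-0.5 -0.1 -0.1] w 0.0657
n 5 rot/row [0.12, 0.05, -0.55]
[[0.0024, -0.0012, 0.0264], [0.0024, -0.0012, 0.0264], [0.0024, -0.0011, 0.0264], [0.0024, -0.001, 0.0264], [0.0024, -0.0009, 0.0264]]
glass channel [[0.365  0.2985 0.014 ]
 [0.3647 0.3209 0.014 ]
 [0.6352 0.304  0.014 ]
 [0.6351 0.3271 0.014 ]]
[229.5 237. ] [24. 11.] 90.0
[ 90.3 164.5] [38.1 94.5] 84.0
```

Request:
carry_out:
  plan:
    - {"grip":0.25,"dp":[0.003,-0.001,0.03],"rotation":[0.1,0,-0.6]}
    - {"grip":0.25,"dp":[0.003,-0.001,0.035],"rotation":[0.1,0,-0.6]}
    - {"grip":0.25,"dp":[0.003,-0.001,0.035],"rotation":[0.1,0,-0.6]}
    - {"grip":0.25,"dp":[0.002,-0.001,0.025],"rotation":[0.1,0,-0.6]}
    - {"grip":0.25,"dp":[0.001,0,0.012],"rotation":[0,0,-0.4]}
    - {"grip":0.25,"dp":[0,0,0],"rotation":[0,0,0]}

```text
time_s: 27.1
tool_pos: [0.4416, 0.0486, 0.021]
tool_rot: [179.8, 0.3, 90.0]
force: [-0.7, 0.2, -0.0]
grip_width: 0.0653
```

```bash
python3 - <<'E'
from h import *
go((0.438,0.056,-0.015),91,3)
E
```

```text
t 27.1 pos [0.4416 0.0486 0.021 ] rot [179.79   0.34  90.02] q [ 39.2   5.8 -50.5 120.7   5.9  55.6  75.6] F [-0.7  0.2 -0. ] w 0.0653
n 3 rot/row [0.07, 0.12, -0.33]
[0.0025, -0.0012, 0.012]
```

Finish the descent and grip (about 23 mm to close), then lift a little.

Request:
carry_out:
  plan:
    - {"grip":0.25,"dp":[0.004,-0.002,0.014],"rotation":[0.1,0.1,-0.4]}
    - {"grip":0.25,"dp":[0.004,-0.001,0.012],"rotation":[0.1,0.1,-0.4]}
    - {"grip":0.25,"dp":[0.001,0,0.007],"rotation":[0,0,0]}
    - {"grip":0.6,"dp":[0,0,0.002],"rotation":[0,0,0]}
    - {"grip":0.6,"dp":[0,0,0],"rotation":[0,0,0]}
    - {"grip":0.6,"dp":[0,0,0],"rotation":[0,0,0]}
    - {"grip":0.6,"dp":[0,0,0],"rotation":[0,0,0]}
    - {"grip":0.6,"dp":[0,0,0],"rotation":[0,0,0]}
  force: 15

```text
time_s: 27.77
tool_pos: [0.4464, 0.0516, -0.0081]
tool_rot: [179.5, 0.3, 89.9]
force: [-0.2, -0.3, -0.2]
grip_width: 0.0422
```

```bash
python3 - <<'E'
from h import *
go((0.441,-0.0265,0.04),91,4)
E
```

```text
t 27.77 pos [ 0.4464  0.0516 -0.0081] rot [179.5    0.29  89.89] q [ 37.4   9.8 -49.9 121.6  10.   52.   71.6] F [-0.2 -0.3 -0.2] w 0.0422
n 4 rot/row [0.12, 0.07, -0.28]
[[-0.0196, -0.0012, -0.0119], [-0.0196, -0.0013, -0.012], [-0.0195, -0.0015, -0.012], [-0.0195, -0.0016, -0.012]]
```

Request:
carry_out:
  plan:
    - {"grip":0.42,"dp":[0,0,0],"rotation":[0,0,0]}
    - {"grip":0.42,"dp":[0.001,-0.003,0.002],"rotation":[0.3,0,-0.5]}
    - {"grip":0.42,"dp":[0.001,-0.004,0.006],"rotation":[0.2,0,-0.4]}
    - {"grip":0.42,"dp":[0,-0.003,0.005],"rotation":[0,0,0]}
    - {"grip":0.7,"dp":[0,0,0.003],"rotation":[0,0,0]}
    - {"grip":0.7,"dp":[0,0,0],"rotation":[0,0,0]}
    - {"grip":0.7,"dp":[0,0,0],"rotation":[0,0,0]}
    - {"grip":0.7,"dp":[0,0,0],"rotation":[0,0,0]}
  force: 30

```text
time_s: 28.43
tool_pos: [0.4363, 0.0529, -0.0245]
tool_rot: [179.9, 0.4, 90.9]
force: [0.3, -0.1, 2.2]
grip_width: 0.0422
```

```bash
python3 - <<'E'
from h import *
o=st(); go(np.array([0.4413,-0.0264,0.06])+[o['tool_pos'][0]-.4379,0,0],91,4)
E
```

```text
t 28.43 pos [ 0.4363  0.0529 -0.0245] rot [179.94   0.4   90.86] q [ 36.7  10.9 -49.8 123.1  11.3  50.4  71. ] F [ 0.3 -0.1  2.2] w 0.0422
t 28.43 pos [ 0.4363  0.0529 -0.0245] rot [179.94   0.4   90.86] q [ 36.7  10.9 -49.8 123.1  11.3  50.4  71. ] F [ 0.3 -0.1  2.2] w 0.0422
n 4 rot/row [0.01, 0.1, -0.04]
[-0.02, 0.0006, -0.021]
```

Request:
carry_out:
  plan:
    - {"grip":0.7,"dp":[0,0,-0.02],"rotation":[0,0,0]}
    - {"grip":0.7,"dp":[-0.005,0.001,-0.025],"rotation":[0,0.1,0]}
    - {"grip":0.7,"dp":[-0.02,0.001,-0.02],"rotation":[0,0.1,0]}
    - {"grip":0.7,"dp":[-0.022,0.001,-0.005],"rotation":[0,0.1,0]}
    - {"grip":0.7,"dp":[-0.018,0,0],"rotation":[0,0,0]}
    - {"grip":0.7,"dp":[-0.006,0,0],"rotation":[0,0,0]}
    - {"grip":0.7,"dp":[0,0,0],"rotation":[0,0,0]}

```text
time_s: 29.02
tool_pos: [0.4392, -0.0181, 0.0476]
tool_rot: [-179.9, -0.0, 91.2]
force: [-0.8, 0.4, -1.6]
grip_width: 0.0425
```

```bash
python3 - <<'E'
from h import *
go((0.4397,-0.0264,0.005),91,3)
p=prm('wrist'); im=env.read_camera('wrist')
for r in rect(im,(105,120,40),(130,255,255),600): print(np.round(r[0],1),np.round(r[1],1),round(r[2],1),onz(p,cv2.boxPoints(r),env.get_obs()['tool_pos'][2]+.0565).round(4).tolist())
E
```

```text
t 29.02 pos [ 0.4392 -0.0181  0.0476] rot [-1.7991e+02 -2.0000e-02  9.1170e+01] q [ 46.2   2.1 -47.4 119.7   1.8  59.   89.1] F [-0.8  0.4 -1.6] w 0.0425
n 3 rot/row [-0.03, -0.01, 0.06]
[-0.0028, 0.0001, 0.0142]
[322.5 288.5] [25. 75.] 90.0 [[0.4508, -0.0387, 0.1039], [0.45, 0.0027, 0.1039], [0.4657, 0.0036, 0.1039], [0.4665, -0.0389, 0.1039]]
[326. 194.] [112.  84.] 90.0 [[0.3765, -0.0381, 0.1039], [0.3757, 0.0028, 0.1039], [0.4344, 0.0062, 0.1039], [0.4353, -0.039, 0.1039]]
[560. 192.] [114. 158.] 90.0 [[0.3729, 0.0583, 0.1039], [0.3702, 0.1407, 0.1039], [0.432, 0.1596, 0.1039], [0.4329, 0.0677, 0.1039]]
```

Request:
carry_out:
  plan:
    - {"grip":0.7,"dp":[-0.004,0,0.008],"rotation":[0,0,0]}
    - {"grip":0.7,"dp":[-0.003,0,0.014],"rotation":[0,0,0]}
    - {"grip":0.7,"dp":[-0.001,0,0.01],"rotation":[0,0,0]}
    - {"grip":0.7,"dp":[0,0,0.004],"rotation":[0,0,0]}
    - {"grip":0.7,"dp":[0,0,0],"rotation":[0,0,0]}

```text
time_s: 29.48
tool_pos: [0.4375, -0.0206, 0.0068]
tool_rot: [-179.7, -0.2, 91.6]
force: [-0.1, -0.4, -0.4]
grip_width: 0.0422
```

```bash
python3 - <<'E'
from h import *
go((0.4395,-0.0264,-0.02),91,2)
E
```

```text
t 29.48 pos [ 0.4375 -0.0206  0.0068] rot [-179.71   -0.22   91.58] q [ 45.2   6.6 -47.1 121.8   5.7  54.1  86.5] F [-0.1 -0.4 -0.4] w 0.0422
n 2 rot/row [-0.15, -0.11, 0.29]
[-0.003, 0.001, 0.0134]
```

Request:
carry_out:
  plan:
    - {"grip":0.7,"dp":[-0.006,0.002,0],"rotation":[-0.1,-0.1,0.3]}
    - {"grip":0.7,"dp":[-0.003,0.001,0.002],"rotation":[-0.1,-0.1,0.3]}
    - {"grip":0.7,"dp":[0,0,0.004],"rotation":[0,0,0]}
    - {"grip":0.7,"dp":[0,0,0.004],"rotation":[0,0,0]}
    - {"grip":0.7,"dp":[0,0,0],"rotation":[0,0,0]}

```text
time_s: 29.9
tool_pos: [0.4414, -0.0289, -0.0041]
tool_rot: [-179.9, -0.1, 91.0]
force: [0.9, 1.4, -0.5]
grip_width: 0.0424
```

```bash
python3 - <<'E'
from h import *
go((0.4395,-0.0264,-0.022),91,2)
E
```

```text
t 29.9 pos [ 0.4414 -0.0289 -0.0041] rot [-1.7993e+02 -6.0000e-02  9.1040e+01] q [ 45.1   8.2 -46.4 122.    7.4  52.7  85.5] F [ 0.9  1.4 -0.5] w 0.0424
n 2 rot/row [-0.04, -0.03, 0.02]
[0.0013, -0.0009, 0.009]
```

Request:
carry_out:
  plan:
    - {"grip":0.7,"dp":[0.0015,-0.001,0.005],"rotation":[0,0,0]}
    - {"grip":0.7,"dp":[0.001,-0.001,0.007],"rotation":[0,0,0]}
    - {"grip":0.7,"dp":[0,0,0.006],"rotation":[0,0,0]}
    - {"grip":0.7,"dp":[0,0,0.004],"rotation":[0,0,0]}
    - {"grip":0.7,"dp":[0,0,0.002],"rotation":[0,0,0]}

```text
time_s: 30.32
tool_pos: [0.442, -0.0276, -0.019]
tool_rot: [-179.7, 0.4, 90.9]
force: [-8.5, 0.1, 19.1]
grip_width: 0.042
```

```bash
python3 - <<'E'
from h import *
go((0.4395,-0.0264,-0.022),91,2)
E
```

```text
t 30.32 pos [ 0.442  -0.0276 -0.019 ] rot [-179.72    0.44   90.9 ] q [ 43.7  10.2 -46.1 122.4  10.   51.2  82.7] F [-8.5  0.1 19.1] w 0.042
n 2 rot/row [-0.14, 0.22, -0.05]
[0.0006, -0.0012, 0.0015]
```

Request:
carry_out:
  plan:
    - {"grip":0.38,"dp":[0,0,-0.001],"rotation":[0,0,0]}
    - {"grip":0.38,"dp":[0,0,0],"rotation":[0,0,0]}
    - {"grip":0.38,"dp":[0,0,0],"rotation":[0,0,0]}
    - {"grip":0.38,"dp":[0,0,0],"rotation":[0,0,0]}
    - {"grip":0.38,"dp":[0,0,-0.015],"rotation":[0,0,0]}
    - {"grip":0.38,"dp":[0,0,-0.025],"rotation":[0,0,0]}
    - {"grip":0.38,"dp":[0,0,-0.03],"rotation":[0,0,0]}
    - {"grip":0.38,"dp":[0,0,-0.03],"rotation":[0,0,0]}

```text
time_s: 30.98
tool_pos: [0.436, -0.0244, 0.0776]
tool_rot: [-178.9, 0.1, 91.0]
force: [0.1, -0.4, 1.0]
grip_width: 0.0539
```

Request:
carry_out:
  plan:
    - {"grip":0.36,"dp":[0.02,0,-0.01],"rotation":[0,0,-0.4]}
    - {"grip":0.36,"dp":[0.03,0,0],"rotation":[0,0,-0.4]}
    - {"grip":0.36,"dp":[0.033,0,0],"rotation":[0,0,-0.4]}
    - {"grip":0.36,"dp":[0.033,0,0],"rotation":[0,0,-0.4]}
    - {"grip":0.36,"dp":[0.03,0,0],"rotation":[0,0,-0.4]}
    - {"grip":0.36,"dp":[0.018,0,0],"rotation":[0,0,0]}
    - {"grip":0.36,"dp":[0.004,0,0],"rotation":[0,0,0]}
    - {"grip":0.36,"dp":[0,0,0],"rotation":[0,0,0]}

```text
time_s: 31.65
tool_pos: [0.4329, 0.1522, 0.0906]
tool_rot: [-179.6, 0.2, 92.9]
force: [-0.7, 0.3, -0.1]
grip_width: 0.0555
```

```bash
python3 - <<'E'
from h import *
go((0.437,0.145,-0.022),93,5)
p=prm('wrist'); im=env.read_camera('wrist'); cv2.imwrite('pics/w12.png',im[:,:,::-1])
for r in rect(im,(105,120,40),(130,255,255),400): print(np.round(r[0],1),np.round(r[1],1),round(r[2],1),onz(p,cv2.boxPoints(r),.032).round(4).tolist())
t=env.read_camera('top')
for r in rect(t,(105,150,60),(130,255,255),60): print(np.round(r[0],1),np.round(r[1],1),round(r[2],1),onz(prm('top'),r[0],.035).round(3))
E
```

```text
t 31.65 pos [0.4329 0.1522 0.0906] rot [-1.7958e+02  1.6000e-01  9.2880e+01] q [ 35.7   2.8 -58.8 114.2   2.6  64.9  68.7] F [-0.7  0.3 -0.1] w 0.0555
n 5 rot/row [-0.08, 0.03, -0.02]
[-0.0014, 0.0009, 0.0225]
[389.5 202. ] [96. 49.] 90.0 [[0.3845, 0.1872, 0.032], [0.3822, 0.2311, 0.032], [0.4742, 0.2428, 0.032], [0.4765, 0.195, 0.032]]
[316.5 193.5] [ 45. 113.] -0.0 [[0.48, 0.126, 0.032], [0.3728, 0.1234, 0.032], [0.3708, 0.163, 0.032], [0.4778, 0.1698, 0.032]]
[136.9 183.5] [105.2  63.2] 81.4 [[0.3797, -0.0539, 0.032], [0.3692, 0.0045, 0.032], [0.4662, 0.0116, 0.032], [0.4796, -0.0521, 0.032]]
[252. 233.] [ 8. 10.] 90.0 [[0.481 0.147 0.035]]
[304.  243.4] [37.2 11.2] 88.1 [[ 0.443 -0.027  0.035]]
[229.7 231.3] [12.7 11.3] 82.9 [[0.489 0.222 0.035]]
[ 90.3 164.5] [38.  94.5] 83.9 [[0.725 0.703 0.035]]
```

Request:
carry_out:
  plan:
    - {"grip":0.34,"dp":[-0.004,0.002,0.015],"rotation":[-0.2,0.1,0]}
    - {"grip":0.34,"dp":[-0.004,0.002,0.025],"rotation":[-0.2,0.1,0]}
    - {"grip":0.34,"dp":[-0.001,0.001,0.025],"rotation":[0,0,0]}
    - {"grip":0.34,"dp":[0,0,0.015],"rotation":[0,0,0]}
    - {"grip":0.34,"dp":[0,0,0.004],"rotation":[0,0,0]}
    - {"grip":0.34,"dp":[0,0,0],"rotation":[0,0,0]}

```text
time_s: 32.25
tool_pos: [0.4414, 0.1287, 0.0026]
tool_rot: [180.0, 0.4, 91.8]
force: [1.0, -0.0, 0.1]
grip_width: 0.0578
```

```bash
python3 - <<'E'
from h import *
go((0.437,0.145,-0.021),93,3)
E
```

```text
t 32.25 pos [0.4414 0.1287 0.0026] rot [179.96   0.38  91.77] q [ 32.8  12.2 -56.  119.3  12.9  54.6  61.6] F [ 1.  -0.   0.1] w 0.0578
n 3 rot/row [0.01, 0.13, -0.41]
[[0.0055, -0.0013, 0.0078], [0.0055, -0.0013, 0.0078], [0.0055, -0.0012, 0.0078]]
```

Request:
carry_out:
  plan:
    - {"grip":0.32,"dp":[0.007,-0.001,-0.008],"rotation":[0,0.2,-0.5]}
    - {"grip":0.32,"dp":[0.008,-0.002,-0.004],"rotation":[0,0.1,-0.5]}
    - {"grip":0.32,"dp":[0.003,-0.001,0],"rotation":[0,0,-0.2]}
    - {"grip":0.32,"dp":[0,0,0],"rotation":[0,0,0]}

```text
time_s: 32.58
tool_pos: [0.4385, 0.1465, 0.0182]
tool_rot: [179.8, 0.1, 92.8]
force: [0.7, 0.4, -0.2]
grip_width: 0.0592
```

```bash
python3 - <<'E'
from h import *
go((0.437,0.145,-0.021),93,3)
E
```

```text
t 32.58 pos [0.4385 0.1465 0.0182] rot [1.7978e+02 9.0000e-02 9.2840e+01] q [ 32.6  10.8 -57.5 118.4  11.2  56.1  62.1] F [ 0.7  0.4 -0.2] w 0.0592
n 3 rot/row [0.07, 0.03, -0.05]
[-0.0005, -0.0006, 0.0131]
```

Request:
carry_out:
  plan:
    - {"grip":0.34,"dp":[0.001,-0.001,0.01],"rotation":[0.1,0,0]}
    - {"grip":0.34,"dp":[0.001,-0.001,0.014],"rotation":[0.1,0,0]}
    - {"grip":0.34,"dp":[0.001,0,0.012],"rotation":[0,0,0]}
    - {"grip":0.34,"dp":[0,0,0.004],"rotation":[0,0,0]}
    - {"grip":0.7,"dp":[0,0,0.001],"rotation":[0,0,0]}
    - {"grip":0.7,"dp":[0,0,0],"rotation":[0,0,0]}
    - {"grip":0.7,"dp":[0,0,0],"rotation":[0,0,0]}
    - {"grip":0.7,"dp":[0,0,0],"rotation":[0,0,0]}

```text
time_s: 33.25
tool_pos: [0.4393, 0.1504, -0.0226]
tool_rot: [179.5, 0.2, 93.0]
force: [0.5, 0.5, -1.5]
grip_width: 0.0425
```

```bash
python3 - <<'E'
from h import *
o=st(); go(np.array([0.4425,-0.0944,0.07])+[o['tool_pos'][0]-.4367,0,0],91,8)
E
```

```text
t 33.25 pos [ 0.4393  0.1504 -0.0226] rot [179.55   0.24  92.97] q [ 28.8  15.7 -55.3 120.1  17.   51.7  56.9] F [ 0.5  0.5 -1.5] w 0.0425
t 33.25 pos [ 0.4393  0.1504 -0.0226] rot [179.55   0.24  92.97] q [ 28.8  15.7 -55.3 120.1  17.   51.7  56.9] F [ 0.5  0.5 -1.5] w 0.0425
n 8 rot/row [0.06, 0.03, 0.25]
[[-0.0306, -0.0008, -0.0115], [-0.0306, -0.0006, -0.0115], [-0.0306, -0.0005, -0.0115], [-0.0306, -0.0004, -0.0115], [-0.0306, -0.0003, -0.0115], [-0.0306, -0.0002, -0.0115], [-0.0306, -0.0, -0.0115], [-0.0306, 0.0001, -0.0116]]
```

Request:
carry_out:
  plan:
    - {"grip":0.7,"dp":[0,0,-0.02],"rotation":[0.1,0,0]}
    - {"grip":0.7,"dp":[-0.005,0,-0.03],"rotation":[0.1,0,0]}
    - {"grip":0.7,"dp":[-0.02,-0.001,-0.025],"rotation":[0.1,0,0.3]}
    - {"grip":0.7,"dp":[-0.03,-0.001,-0.015],"rotation":[0,0,0.4]}
    - {"grip":0.7,"dp":[-0.032,-0.001,0],"rotation":[0,0,0.4]}
    - {"grip":0.7,"dp":[-0.032,0,0],"rotation":[0,0,0.4]}
    - {"grip":0.7,"dp":[-0.032,0,0],"rotation":[0,0,0.4]}
    - {"grip":0.7,"dp":[-0.03,0,0],"rotation":[0,0,0]}

```text
time_s: 33.92
tool_pos: [0.4446, -0.0279, 0.0752]
tool_rot: [179.5, 0.2, 92.0]
force: [-0.3, 0.7, -0.8]
grip_width: 0.0423
```

Request:
carry_out:
  plan:
    - {"grip":0.7,"dp":[-0.025,0,0],"rotation":[0,0,0]}
    - {"grip":0.7,"dp":[-0.013,0,0],"rotation":[0,0,0]}
    - {"grip":0.7,"dp":[-0.004,0,0],"rotation":[0,0,0]}
    - {"grip":0.7,"dp":[0,0,0],"rotation":[0,0,0]}

```text
time_s: 34.25
tool_pos: [0.4459, -0.0801, 0.077]
tool_rot: [179.3, 0.5, 91.3]
force: [0.0, 0.8, -1.6]
grip_width: 0.0422
```

```bash
python3 - <<'E'
from h import *
go((0.4451,-0.0944,0.015),91,3)
o=env.get_obs();p=prm('wrist'); im=env.read_camera('wrist')
for r in rect(im,(105,120,40),(130,255,255),600): print(np.round(r[0],1),np.round(r[1],1),onz(p,cv2.boxPoints(r),o['tool_pos'][2]+.0546).round(4).tolist())
E
```

```text
t 34.25 pos [ 0.4459 -0.0801  0.077 ] rot [179.28   0.49  91.33] q [ 53.6   0.5 -46.7 117.1   0.8  61.8  97.9] F [ 0.   0.8 -1.6] w 0.0422
n 3 rot/row [0.24, 0.16, 0.11]
[-0.0046, -0.0006, 0.0207]
[323.5 289. ] [24. 73.] [[0.4585, -0.0994, 0.1316], [0.4574, -0.0585, 0.1316], [0.4728, -0.0576, 0.1316], [0.474, -0.0996, 0.1316]]
[616. 199.] [102.  46.] [[0.383, 0.0553, 0.1316], [0.382, 0.0801, 0.1316], [0.438, 0.0983, 0.1316], [0.4384, 0.0706, 0.1316]]
[348.  189.5] [134. 121.] [[0.4421, -0.1024, 0.1316], [0.3783, -0.1014, 0.1316], [0.3767, -0.0363, 0.1316], [0.4403, -0.0295, 0.1316]]
```

Request:
carry_out:
  plan:
    - {"grip":0.7,"dp":[-0.007,0,0.01],"rotation":[0.3,0.2,0]}
    - {"grip":0.7,"dp":[-0.006,0,0.018],"rotation":[0.3,0.2,0.1]}
    - {"grip":0.7,"dp":[-0.002,0,0.018],"rotation":[0.1,0,0.1]}
    - {"grip":0.7,"dp":[0,0,0.008],"rotation":[0,0,0]}
    - {"grip":0.7,"dp":[0,0,0.002],"rotation":[0,0,0]}
    - {"grip":0.7,"dp":[0,0,0],"rotation":[0,0,0]}

```text
time_s: 34.8
tool_pos: [0.4492, -0.0861, 0.021]
tool_rot: [179.8, 0.0, 91.9]
force: [0.5, 0.1, -0.3]
grip_width: 0.0421
```

```bash
python3 - <<'E'
from h import *
go((0.4451,-0.0944,-0.018),91,3)
E
```

```text
t 34.8 pos [ 0.4492 -0.0861  0.021 ] rot [1.7979e+02 1.0000e-02 9.1880e+01] q [ 52.3   7.3 -46.4 119.2   6.4  55.7  94.4] F [ 0.5  0.1 -0.3] w 0.0421
n 3 rot/row [0.07, 0.0, 0.29]
[-0.0027, -0.0015, 0.013]
```

Request:
carry_out:
  plan:
    - {"grip":0.7,"dp":[-0.005,-0.003,0],"rotation":[0.1,0,0.4]}
    - {"grip":0.7,"dp":[-0.003,-0.001,0.006],"rotation":[0.1,0,0.4]}
    - {"grip":0.7,"dp":[0,0,0.008],"rotation":[0,0,0.1]}
    - {"grip":0.7,"dp":[0,0,0.006],"rotation":[0,0,0]}
    - {"grip":0.7,"dp":[0,0,0.001],"rotation":[0,0,0]}
    - {"grip":0.7,"dp":[0,0,0],"rotation":[0,0,0]}

```text
time_s: 35.3
tool_pos: [0.4472, -0.094, 0.0007]
tool_rot: [179.8, 0.1, 91.0]
force: [-0.0, -0.3, -1.0]
grip_width: 0.0424
```

```bash
python3 - <<'E'
from h import *
go((0.4451,-0.0944,-0.018),91,2)
E
```

```text
t 35.3 pos [ 0.4472 -0.094   0.0007] rot [1.7978e+02 1.5000e-01 9.1040e+01] q [ 52.    9.4 -45.6 120.2   8.5  53.3  92.7] F [-0.  -0.3 -1. ] w 0.0424
n 2 rot/row [0.11, 0.07, 0.02]
[-0.0002, -0.0011, 0.0093]
```

Request:
carry_out:
  plan:
    - {"grip":0.7,"dp":[0,-0.002,0.005],"rotation":[0.1,0,0]}
    - {"grip":0.7,"dp":[0,-0.001,0.007],"rotation":[0.1,0,0]}
    - {"grip":0.7,"dp":[0,0,0.007],"rotation":[0,0,0]}
    - {"grip":0.7,"dp":[0,0,0.004],"rotation":[0,0,0]}
    - {"grip":0.7,"dp":[0,0,0.003],"rotation":[0,0,0]}
    - {"grip":0.7,"dp":[0,0,0.002],"rotation":[0,0,0]}

```text
time_s: 35.8
tool_pos: [0.4458, -0.0948, -0.0188]
tool_rot: [-179.6, 0.5, 91.0]
force: [-9.0, 0.6, 19.7]
grip_width: 0.0425
```

Request:
carry_out:
  plan:
    - {"grip":0.41,"dp":[0,0,-0.001],"rotation":[0,0,0]}
    - {"grip":0.41,"dp":[0,0,0],"rotation":[0,0,0]}
    - {"grip":0.41,"dp":[0,0,0],"rotation":[0,0,0]}
    - {"grip":0.41,"dp":[0,0,0],"rotation":[0,0,0]}
    - {"grip":0.41,"dp":[0,0,-0.015],"rotation":[0,0,0]}
    - {"grip":0.41,"dp":[0,0,-0.025],"rotation":[0,0,0]}
    - {"grip":0.41,"dp":[0,0,-0.03],"rotation":[0,0,0]}
    - {"grip":0.41,"dp":[0,0,-0.03],"rotation":[0,0,0]}

```text
time_s: 36.47
tool_pos: [0.4404, -0.0916, 0.0771]
tool_rot: [-178.8, 0.0, 91.1]
force: [-0.1, -1.0, 0.0]
grip_width: 0.0516
```

Request:
carry_out:
  plan:
    - {"grip":0,"dp":[0.02,0,-0.01],"rotation":[0,0,0]}
    - {"grip":0,"dp":[0.035,0,0],"rotation":[0,0,0]}
    - {"grip":0,"dp":[0.037,0,0],"rotation":[0,0,0]}
    - {"grip":0,"dp":[0.037,0,0],"rotation":[0,0,0]}
    - {"grip":0,"dp":[0.037,0,0],"rotation":[0,0,0]}
    - {"grip":0,"dp":[0.037,0,0],"rotation":[0,0,0]}
    - {"grip":0,"dp":[0.03,0,0],"rotation":[0,0,0]}
    - {"grip":0,"dp":[0.02,0,0],"rotation":[0,0,0]}

```text
time_s: 37.13
tool_pos: [0.443, 0.1625, 0.091]
tool_rot: [-179.7, 0.4, 90.0]
force: [-0.2, -0.1, 0.8]
grip_width: 0.0858
```

```bash
python3 - <<'E'
from h import *
go((0.449,0.198,0.03),92,4)
p=prm('wrist'); im=env.read_camera('wrist'); cv2.imwrite('pics/w14.png',im[:,:,::-1])
for r in rect(im,(105,120,40),(130,255,255),400): print(np.round(r[0],1),np.round(r[1],1),round(r[2],1),onz(p,cv2.boxPoints(r),.032).round(4).tolist())
t=env.read_camera('top')
for r in rect(t,(105,150,60),(130,255,255),60): print(np.round(r[0],1),np.round(r[1],1),round(r[2],1),onz(prm('top'),r[0],.035).round(3))
E
```

```text
t 37.13 pos [0.443  0.1625 0.091 ] rot [-179.66    0.44   90.  ] q [ 36.5   6.1 -62.1 112.5   6.2  65.3  61.9] F [-0.2 -0.1  0.8] w 0.0858
n 4 rot/row [-0.09, 0.11, -0.5]
[[0.009, 0.0016, 0.0152], [0.009, 0.0017, 0.0152], [0.0089, 0.0017, 0.0152], [0.0089, 0.0018, 0.0152]]
[380.9 195.5] [110.3  48.5] 86.5 [[0.3859, 0.1889, 0.032], [0.3832, 0.2317, 0.032], [0.4878, 0.2451, 0.032], [0.4909, 0.198, 0.032]]
[124.1 180.8] [100.1  63.4] 81.4 [[0.3793, -0.054, 0.032], [0.3717, 0.0061, 0.032], [0.4644, 0.0072, 0.032], [0.4746, -0.0581, 0.032]]
[ 58.  180.4] [104.2  64.4] 78.1 [[0.3782, -0.1223, 0.032], [0.3675, -0.0578, 0.032], [0.4639, -0.0559, 0.032], [0.4784, -0.126, 0.032]]
[324.1 243.4] [37.2 11. ] 87.8 [[ 0.442 -0.094  0.035]]
[303.5 243.5] [37. 11.] 90.0 [[ 0.443 -0.025  0.035]]
[230.  230.7] [11.6 10.9] 81.9 [[0.49  0.221 0.035]]
[ 90.  164.6] [38.  93.8] 83.9 [[0.725 0.704 0.035]]
```

Request:
carry_out:
  plan:
    - {"grip":0,"dp":[0.008,0.002,0.01],"rotation":[-0.1,0.1,-0.5]}
    - {"grip":0,"dp":[0.012,0.002,0.016],"rotation":[-0.1,0.1,-0.5]}
    - {"grip":0,"dp":[0.012,0.002,0.016],"rotation":[0,0.1,-0.5]}
    - {"grip":0,"dp":[0.008,0.001,0.01],"rotation":[0,0,-0.5]}
    - {"grip":0,"dp":[0.002,0,0.002],"rotation":[0,0,0]}
    - {"grip":0,"dp":[0,0,0],"rotation":[0,0,0]}

```text
time_s: 37.73
tool_pos: [0.4496, 0.2014, 0.0318]
tool_rot: [-179.7, 0.2, 92.1]
force: [0.4, -0.4, -0.0]
grip_width: 0.0872
```

```bash
python3 - <<'E'
from h import *
go((0.449,0.202,-0.021),92,4)
E
```

```text
t 37.73 pos [0.4496 0.2014 0.0318] rot [-179.69    0.22   92.09] q [ 27.5  16.3 -60.3 113.3  16.4  59.9  51.8] F [ 0.4 -0.4 -0. ] w 0.0872
n 4 rot/row [-0.08, 0.05, 0.02]
[0.0002, -0.0001, 0.0132]
```

Request:
carry_out:
  plan:
    - {"grip":0,"dp":[0.001,0,0.01],"rotation":[-0.1,0,0]}
    - {"grip":0,"dp":[0.001,0,0.014],"rotation":[-0.1,0,0]}
    - {"grip":0,"dp":[0,0,0.014],"rotation":[0,0,0]}
    - {"grip":0,"dp":[0,0,0.01],"rotation":[0,0,0]}
    - {"grip":0,"dp":[0,0,0.003],"rotation":[0,0,0]}

```text
time_s: 38.15
tool_pos: [0.4526, 0.198, -0.0207]
tool_rot: [179.8, 0.4, 91.7]
force: [-0.5, 0.5, 0.3]
grip_width: 0.0869
```

Request:
carry_out:
  plan:
    - {"grip":0.7,"dp":[0,0,0],"rotation":[0,0,0]}
    - {"grip":0.7,"dp":[0,0,0],"rotation":[0,0,0]}
    - {"grip":0.7,"dp":[0,0,0],"rotation":[0,0,0]}
    - {"grip":0.7,"dp":[0,0,0],"rotation":[0,0,0]}
    - {"grip":0.7,"dp":[0,0,0],"rotation":[0,0,0]}
    - {"grip":0.7,"dp":[0,0,0],"rotation":[0,0,0]}
    - {"grip":0.7,"dp":[0,0,0],"rotation":[0,0,0]}
    - {"grip":0.7,"dp":[0,0,0],"rotation":[0,0,0]}

```text
time_s: 38.82
tool_pos: [0.4547, 0.1979, -0.0186]
tool_rot: [179.6, 0.4, 91.5]
force: [-0.1, -0.1, -1.0]
grip_width: 0.0423
```

```bash
python3 - <<'E'
from h import *
o=st()
p=prm('wrist'); im=env.read_camera('wrist')
for r in rect(im,(105,120,40),(130,255,255),400): print(np.round(r[0],1),np.round(r[1],1),round(r[2],1),onz(p,cv2.boxPoints(r),.032).round(4).tolist())
E
```

```text
t 38.82 pos [ 0.4547  0.1979 -0.0186] rot [179.58   0.37  91.55] q [ 23.8  20.9 -56.8 115.7  22.2  54.4  47. ] F [-0.1 -0.1 -1. ] w 0.0423
[323.5 289. ] [24. 71.] 90.0 [[0.4699, 0.1786, 0.032], [0.4687, 0.2194, 0.032], [0.4845, 0.2204, 0.032], [0.4858, 0.1785, 0.032]]
[323.5 189. ] [122.  81.] 90.0 [[0.387, 0.1766, 0.032], [0.3859, 0.2171, 0.032], [0.4518, 0.2212, 0.032], [0.4531, 0.1759, 0.032]]
```

Request:
carry_out:
  plan:
    - {"grip":0.7,"dp":[0,0,-0.02],"rotation":[0.1,0,0]}
    - {"grip":0.7,"dp":[-0.005,0,-0.03],"rotation":[0.1,0,0]}
    - {"grip":0.7,"dp":[-0.02,-0.001,-0.03],"rotation":[0.1,0.1,0]}
    - {"grip":0.7,"dp":[-0.03,-0.001,-0.015],"rotation":[0,0.1,0.1]}
    - {"grip":0.7,"dp":[-0.035,-0.001,0],"rotation":[0,0,0.1]}
    - {"grip":0.7,"dp":[-0.035,0,0],"rotation":[0,0,0]}
    - {"grip":0.7,"dp":[-0.035,0,0],"rotation":[0,0,0]}
    - {"grip":0.7,"dp":[-0.035,0,0],"rotation":[0,0,0]}

```text
time_s: 39.53
tool_pos: [0.4547, 0.0051, 0.0804]
tool_rot: [-179.9, 0.1, 92.5]
force: [0.4, -0.6, -1.5]
grip_width: 0.0422
```

Request:
carry_out:
  plan:
    - {"grip":0.7,"dp":[-0.035,0,0],"rotation":[0,0,0]}
    - {"grip":0.7,"dp":[-0.035,0,0],"rotation":[0,0,0]}
    - {"grip":0.7,"dp":[-0.03,0,0],"rotation":[0,0,0]}
    - {"grip":0.7,"dp":[-0.02,0,0],"rotation":[0,0,0]}
    - {"grip":0.7,"dp":[-0.01,0,0],"rotation":[0,0,0]}
    - {"grip":0.7,"dp":[0,0,0],"rotation":[0,0,0]}

```text
time_s: 40.03
tool_pos: [0.4563, -0.1418, 0.0808]
tool_rot: [-179.8, 0.5, 91.8]
force: [-0.2, -0.4, -0.4]
grip_width: 0.0425
```

```bash
python3 - <<'E'
from h import *
go((0.4469,-0.1624,0.03),91,4)
o=env.get_obs();p=prm('wrist'); im=env.read_camera('wrist')
for r in rect(im,(105,120,40),(130,255,255),400): print(np.round(r[0],1),np.round(r[1],1),onz(p,cv2.boxPoints(r),o['tool_pos'][2]+.0506).round(4).tolist())
E
```

```text
t 40.03 pos [ 0.4563 -0.1418  0.0808] rot [-179.8     0.54   91.78] q [ 61.2   5.5 -49.1 113.    5.3  63.5 101.6] F [-0.2 -0.4 -0.4] w 0.0425
n 4 rot/row [-0.05, 0.13, 0.2]
[-0.005, -0.0025, 0.0127]
[324. 289.] [24. 72.] [[0.472, -0.1608, 0.1314], [0.4706, -0.1194, 0.1314], [0.4862, -0.1184, 0.1314], [0.4878, -0.1608, 0.1314]]
[453.1 174.4] [ 61.4 109.7] [[0.4387, -0.0902, 0.1314], [0.3814, -0.091, 0.1314], [0.3832, -0.0597, 0.1314], [0.4412, -0.0559, 0.1314]]
[345.5 183.5] [133. 125.] [[0.3839, -0.1633, 0.1314], [0.3819, -0.101, 0.1314], [0.453, -0.0937, 0.1314], [0.4554, -0.1636, 0.1314]]
```

Request:
carry_out:
  plan:
    - {"grip":0.7,"dp":[-0.007,-0.003,0.008],"rotation":[-0.1,0.2,0.2]}
    - {"grip":0.7,"dp":[-0.008,-0.004,0.015],"rotation":[-0.1,0.2,0.2]}
    - {"grip":0.7,"dp":[-0.006,-0.004,0.015],"rotation":[0,0.1,0.2]}
    - {"grip":0.7,"dp":[-0.001,-0.001,0.008],"rotation":[0,0,0.2]}
    - {"grip":0.7,"dp":[0,0,0.002],"rotation":[0,0,0]}
    - {"grip":0.7,"dp":[0,0,0],"rotation":[0,0,0]}

```text
time_s: 40.58
tool_pos: [0.4451, -0.1543, 0.0295]
tool_rot: [-180.0, -0.2, 91.8]
force: [-0.3, -0.6, -1.3]
grip_width: 0.042
```

```bash
python3 - <<'E'
from h import *
go((0.4469,-0.1624,-0.013),91,3)
o=env.get_obs();p=prm('wrist'); im=env.read_camera('wrist')
m=cv2.inRange(cv2.cvtColor(im,cv2.COLOR_RGB2HSV),np.array((105,120,40)),np.array((130,255,255)))
for c in (300,312,324,336):
    v=np.flatnonzero(m[:,c])[0]; print(c,v,onz(p,[(c,v-.5)],o['tool_pos'][2]+.0506).round(4))
E
```

```text
t 40.58 pos [ 0.4451 -0.1543  0.0295] rot [-180.     -0.18   91.81] q [ 61.5   9.1 -47.9 116.7   7.8  57.4 101.5] F [-0.3 -0.6 -1.3] w 0.042
n 3 rot/row [-0.0, -0.06, 0.27]
[-0.0028, 0.0005, 0.0142]
300 127 [[ 0.3769 -0.1679  0.0801]]
312 127 [[ 0.3767 -0.1619  0.0801]]
324 127 [[ 0.3765 -0.1558  0.0801]]
336 127 [[ 0.3763 -0.1498  0.0801]]
```

Request:
carry_out:
  plan:
    - {"grip":0.7,"dp":[-0.005,0.002,0],"rotation":[0,-0.1,0.4]}
    - {"grip":0.7,"dp":[-0.003,0.001,0.006],"rotation":[0,-0.1,0.4]}
    - {"grip":0.7,"dp":[0,0,0.01],"rotation":[0,0,0]}
    - {"grip":0.7,"dp":[0,0,0.007],"rotation":[0,0,0]}
    - {"grip":0.7,"dp":[0,0,0.001],"rotation":[0,0,0]}
    - {"grip":0.7,"dp":[0,0,0],"rotation":[0,0,0]}

```text
time_s: 41.13
tool_pos: [0.4519, -0.1617, 0.0054]
tool_rot: [179.7, 0.1, 91.1]
force: [0.2, -0.1, -0.9]
grip_width: 0.0419
```

```bash
python3 - <<'E'
from h import *
go((0.4471,-0.1624,-0.013),91,2)
E
```

```text
t 41.13 pos [ 0.4519 -0.1617  0.0054] rot [1.7974e+02 1.5000e-01 9.1120e+01] q [ 60.1  12.4 -46.8 117.1  11.2  54.6  98.6] F [ 0.2 -0.1 -0.9] w 0.0419
n 2 rot/row [0.13, 0.07, 0.06]
[-0.0003, -0.0025, 0.0092]
```

Request:
carry_out:
  plan:
    - {"grip":0.7,"dp":[0,-0.004,0],"rotation":[0.1,0.1,0.1]}
    - {"grip":0.7,"dp":[0,-0.003,0.003],"rotation":[0.1,0,0]}
    - {"grip":0.7,"dp":[0,0,0.006],"rotation":[0,0,0]}
    - {"grip":0.7,"dp":[0,0,0.007],"rotation":[0,0,0]}
    - {"grip":0.7,"dp":[0,0,0.005],"rotation":[0,0,0]}
    - {"grip":0.7,"dp":[0,0,0.003],"rotation":[0,0,0]}
    - {"grip":0.7,"dp":[0,0,0.002],"rotation":[0,0,0]}

```text
time_s: 41.72
tool_pos: [0.4456, -0.1623, -0.0148]
tool_rot: [-179.8, 0.3, 90.9]
force: [-8.9, 1.2, 21.3]
grip_width: 0.0423
```

Seated (z at expected floor height). Release, rise, back off and check.

Request:
carry_out:
  plan:
    - {"grip":0.41,"dp":[0,0,-0.001],"rotation":[0,0,0]}
    - {"grip":0.41,"dp":[0,0,0],"rotation":[0,0,0]}
    - {"grip":0.41,"dp":[0,0,0],"rotation":[0,0,0]}
    - {"grip":0.41,"dp":[0,0,0],"rotation":[0,0,0]}
    - {"grip":0.41,"dp":[0,0,-0.015],"rotation":[0,0,0]}
    - {"grip":0.41,"dp":[0,0,-0.025],"rotation":[0,0,0]}
    - {"grip":0.41,"dp":[0,0,-0.035],"rotation":[0,0,0]}
    - {"grip":0.41,"dp":[0,0,-0.04],"rotation":[0,0,0]}

```text
time_s: 42.38
tool_pos: [0.4392, -0.1585, 0.0951]
tool_rot: [-178.9, -0.4, 91.0]
force: [1.2, -1.5, -0.5]
grip_width: 0.0514
```

Request:
carry_out:
  plan:
    - {"grip":0.41,"dp":[0.01,0,-0.04],"rotation":[0,0,0]}
    - {"grip":0.41,"dp":[0.02,0,-0.04],"rotation":[0,0,0]}
    - {"grip":0.41,"dp":[0.03,0,-0.04],"rotation":[0,0,0]}
    - {"grip":0.41,"dp":[0.03,0,-0.04],"rotation":[0,0,0]}
    - {"grip":0.41,"dp":[0.03,0,-0.04],"rotation":[0,0,0]}
    - {"grip":0.41,"dp":[0.02,0,-0.04],"rotation":[0,0,0]}
    - {"grip":0.41,"dp":[0.01,0,-0.02],"rotation":[0,0,0]}
    - {"grip":0.41,"dp":[0,0,0],"rotation":[0,0,0]}

```text
time_s: 43.05
tool_pos: [0.4426, -0.0245, 0.3415]
tool_rot: [-179.5, -0.0, 90.8]
force: [-0.2, -0.0, 0.8]
grip_width: 0.0511
```

```bash
python3 - <<'E'
from h import *
st(); im=env.read_camera('wrist'); s=env.read_camera('scene'); t=env.read_camera('top'); p=prm('wrist')
for r in rect(im,(105,120,40),(130,255,255),400): print(np.round(r[1],1),round(r[2],1),onz(p,r[0],.038).round(4),onz(p,cv2.boxPoints(r),.038).round(3)[:,:2].tolist())
A=cv2.resize(im[60:235,180:500],None,fx=2.5,fy=2.5,interpolation=cv2.INTER_CUBIC)[:, :]
u0=300;B=cv2.resize(s[140:250,300:440],(400,314),interpolation=cv2.INTER_CUBIC);C=cv2.resize(t[190:280,280:480],None,fx=2,fy=2,interpolation=cv2.INTER_CUBIC)
D=np.zeros((314,400,3),np.uint8);D[:180]=C
A=cv2.resize(A,(500,273)); 
save('fin',np.vstack([np.pad(A,((0,0),(0,300),(0,0))),np.hstack([B,D])]))
E
```

```text
t 43.05 pos [ 0.4426 -0.0245  0.3415] rot [-1.7947e+02 -5.0000e-02  9.0800e+01] q [ 61.5 -11.  -51.8  92.9  -8.6  94.5 100.4] F [-0.2 -0.   0.8] w 0.0511
[23. 72.] 0.0 [[ 0.4362 -0.0298  0.038 ]] [[0.501, -0.05], [0.375, -0.05], [0.375, -0.011], [0.501, -0.009]]
[72.6 25.2] 88.5 [[ 0.435  -0.0952  0.038 ]] [[0.374, -0.117], [0.372, -0.074], [0.5, -0.072], [0.501, -0.118]]
[73.3 27. ] 87.0 [[ 0.4336 -0.1604  0.038 ]] [[0.372, -0.184], [0.37, -0.137], [0.498, -0.136], [0.501, -0.185]]
```

View pics/fin.png

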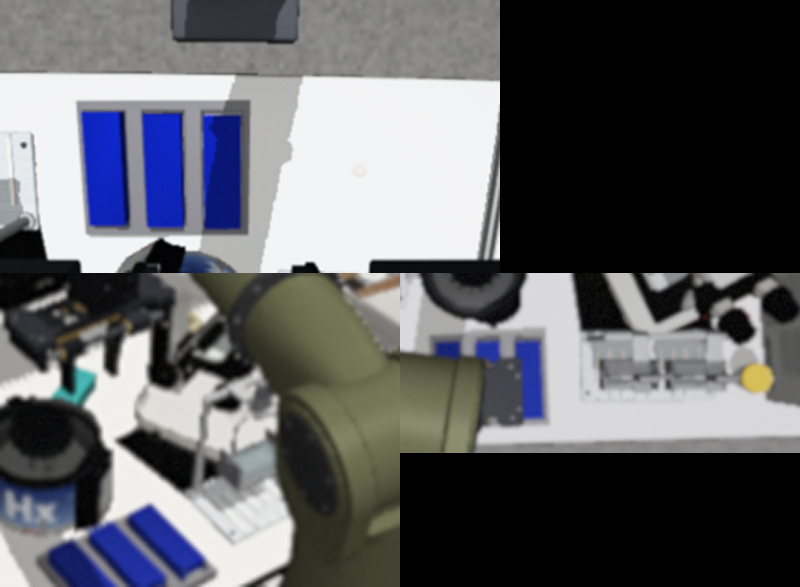

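```bash
python3 -c "
from cell import env
print(env.sign_off())"
```

```text
the job is handed in; nothing more can be done
None
```

Both slide carriers now hang on the drying stand, one on each hook. All three blue boxes sit in their own pockets of the grey tray. I moved the carriers first and never set one down on the way. The job was handed in at about 43 s of the 210 s allowed.

**Last checks:**
- **Carriers:** the final top picture shows both carriers hanging side by side and square on the drying stand. In the final scene view the arm hides part of the stand, so levelness there was only partly seen. During release, the weight came off the gripper for both carriers.
- **Boxes:** the wrist picture shows all three inside their pockets, square to the tray. When each was pressed in, the tool stopped within about 2 mm of the expected floor height at roughly 20 N, or showed about 20 N on the last reading. In the final wrist picture their measured centres lie about 6–10 mm in x from the pocket centres. The top camera put the first two within about 2 mm, so I took the wrist figure to be partly hidden by the gripper.
- **Bystanders:** I never went near the pot or the timer. The pot stands in its place in the last top picture; the timer was not in that view.

**What disagreed or went wrong:**
- **Gripper tips:** the real fingertips end about 35 mm short of the stated tool point. Because of this, my first grasp of the right-hand carrier missed and nudged it on its staining hook. It swung back to hang square, and I then allowed for the offset.
- **Second carrier's force:** the force reading while lowering it was ambiguous, so I confirmed it was seated on the hook with a wrist picture before letting go.

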